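# Tip a clay ball into the viewing dish and show its next side

### The arm

A 6-joint arm with a two-finger parallel gripper is mounted at the origin on the work surface. World frame = base frame: x ahead of the robot, y to its left, z up, the work surface at z = 0. Lengths are in mm, angles in rad, forces in N, time in s.
With the tool pointing down it reaches from about 400 to 925 mm from the base axis. Payload 12.5 kg.
Tool frame: the origin (TCP) lies at the very end of the fingers, on their centre line; the grasp point (between the pads) lies 19 mm behind it (env.grasp_offset is the distance from the TCP to the grasp point, in mm); z points along the fingers, y is the direction in which the jaws open and shut (so a half turn about z gives the same grasp; the last joint's range is limited). The gripper opens to 95 mm and grips with 3 to 60 N. Pads are 20 mm wide; open, the fingers measure 119 mm over their backs; the gripper's body (75 mm by 180 mm) begins 59 mm behind the grasp point.
Start: joints at [1.132, 0.491, 1.559, -0, 1.092, -0.106], TCP at [204.165, 590.731, 214.661] pointing down, gripper open.
Joint ranges: [-3.1, 3.1], [-0.84, 2.19], [0.05, 2.79], [-1.13, 4.28], [0.06, 2.93], [-2.69, 2.69]. Speed limits (rad/s): [2.22, 2.22, 2.79, 3.14, 3.14, 3.14].

### API

Orientations are given as [roll, pitch, yaw] about the fixed x, y, z axes, in that order (R = Rz(yaw) Ry(pitch) Rx(roll)).
In Python, from cell import env gives the robot as it stands. The module is installed in compiled form; this text tells all that it offers.
- The arm moves only by the shell command python3 -m pendant 'ROWS'. ROWS is JSON, one flat list of numbers, 5 for each row, row after row: the shift along the tool's x, y, z as a fraction of full scale, then the turn about the tool's z as a fraction of full scale, then the gripper's target within -1 to 1 (shut at 1, half-way at 0, fully open at -1). In form: [x, y, z, turn, grip, x, y, z, turn, grip, ...]. A call has 1 to 10 rows; each row shifts and turns the commanded pose from where the row before left it, along the tool's axes as they then stand; what a row does not reach is not made up. Full scale, the value 1, is 0.4 m for a shift and 180 degrees for a turn. A row lasts 1/8 s, in which the tool goes at most 62.5 mm and 10.7 degrees, less where a joint would pass 70% of its speed; a pose out of reach is approached as far as the arm can. A call with a number of a shift or a turn outside -1 to 1 is refused whole. A call with a gripper value outside its range is refused whole. The fingers move at their own pace and stop on an object; the grip force is fixed at half the most. Time passes only in rows, so rows that do not move let the fingers close. It gives the time, the measured TCP pose, the force and the opening at its end, in the units of the state.
- env.state(): the state, without advancing time (a new reading comes with each control period).
- env.read_camera(name): name is "scene" or "side" or "wrist"; returns the picture (384x512x3 uint8, red, green, blue); there is no depth.
- env.camera_model(name): a dict with "fx", "fy", "cx", "cy" (pixels), "view" (4x4, takes a point from world to camera coordinates); the wrist camera has in their place "tool_from_camera" (4x4, takes a point from camera to tool coordinates, whose origin is the TCP and whose axes are the flange's). Camera axes: x right, y down, z forward; pixel columns grow to the right and rows downward; lengths in mm; the calibration is good to about 2 mm. A picture is of the moment at which its call begins: read the wrist's pose just before it. camera_model takes no time and is no camera call.
- env.job_done(): hands the job in, once; it reports no verdict.
Trained networks look in the newest picture that a camera, given by its name, has taken for a name from the list of things; names that differ only in an ending like _2 or _b are one class to them, and where a whole thing is asked for, a point or a joint stands for the part that bears it (a point fixed in the world has none). Each returns a list of dicts, best first, with "confidence" (0 to 1); they miss things now and then, are a little off and sometimes report something else, mostly with a low value. They report only what shows in the picture. A call takes as long as a camera call. They do not tell look-alikes from the thing itself.
- env.masks_of(thing, camera): "region" (384x512 bool, what is visible of it).
- env.landmark_of(thing, camera): "xyz" ([x, y, z] in mm, in world coordinates, good to about 4 mm: a listed point, or the origin of a listed thing).
The state is a dict: "t": time; "joints": joint angles; "qvel": joint speeds; "tau": joint torques, N m; "eef_pos": TCP position; "tcp_rot": TCP orientation; "ft_force": force on the tool from outside, world axes, zero at the start; "moment": the same for the moment, N m; "opening": opening from 0.0 (shut) to 1.0 (fully open).
Only numpy, scipy, OpenCV 4.12 (cv2) and the standard library are available. Lean on these libraries where they do the work, as an engineer would, in place of code of your own. Each camera call takes 0.05 s, during which the arm holds its last target.

### The job

Pick up the cup that holds the fired-clay ball and tip the ball out of it into the dish on the dark mat, without the gripper touching the ball; then stand the cup upright on the bare steel counter and let go of it. Then take the dish by its tab, lift it straight up well clear of the mat, and only then turn it a quarter turn (either way) about its own middle, keeping it level over the mat with the ball resting in its centre. Finish while holding the dish there, still in the air (about 10 cm above the mat), turned and steady; leave the other things on the counter where they are.

Things in the scene. Friction and masses are not known exactly. Their poses are not given: they have to be found in the camera images.
- cup: Loose white ceramic cup, 130 g: a shallow flared bowl with one upright tab; holds the ball at the start. Foot 52 mm, rim 114 mm across and 38 mm high, wall 4 mm, inner floor 5 mm up. The ball rolls out when it is tipped some 60 to 70 degrees, rim opposite the tab lowest. Origin: centre of underside; z up; +x points to the tab. Stands left or right of the mat, at random, tab away from the robot (within 0.4 rad).
- cup_tab (a point): Middle of the top edge of the cup's tab: an upright plate 8 mm thick (along the cup's x), 36 mm wide (y), 57 mm from the cup's axis, free from the rim (38 mm above the underside) up to its top at 90 mm. Pinch it from above across the 8 mm.
- ball_center (a point): Centre of the loose fired-clay ball, terracotta, 30 mm across, 30 g. It rolls with some rolling friction and comes to rest where a slope is less than about 8 degrees.
- dish: Loose white ceramic round dish, 176 mm across, about 240 g, on the middle of the mat with the mat's yaw. Its conical floor slopes 12.6 degrees down to the middle, so a ball in it rolls to the centre; rim 32 mm high. Origin: centre of underside; z up; -x points to its one upright tab, which is towards the robot at the start (within 0.5 rad).
- dish_middle (a point): The lowest point of the dish's floor, on its axis, 6 mm above its underside. The resting ball's centre is about 15 mm above it.
- dish_tab (a point): Middle of the top edge of the dish's tab: an upright plate 10 mm thick (along the dish's x), 40 mm wide (y), 90 mm from the dish's axis, free from the rim (32 mm above the underside) up to its top at 72 mm. Pinch it from above across the 10 mm, with 50 N or more, and the dish stays level when lifted.
- mat: Fixed dark rubber mat 250 x 230 mm, 3 mm thick, with a row of pale scale marks along one edge. Origin: centre of its underside; x along its 250 mm side. After the quarter turn the dish's x axis is square to the mat's x axis.
- beaker: Bystander: straight glass beaker 72 mm across, 85 mm high, standing in the place on the other side of the dish from the cup. Origin: centre of its underside.
- brush: Bystander: brush lying on the right of the counter. Origin under its middle.
- scraper: Bystander: slotted spatula-like scraper with a wooden handle, lying on the left. Origin under its middle.
- sponge: Bystander: sponge block 70 x 100 x 30 mm, beyond the mat to the right. Origin: centre of its underside.
- whorl: Bystander: double-cone clay spindle whorl 48 mm across, 22 mm high, beyond the mat to the left. Origin: centre of its underside.
- sieve: Bystander: plastic bowl 150 mm across, 60 mm high, far right. Origin: centre of its underside.
- flask: Bystander: closed plastic bottle 70 mm across, 150 mm high, near left. Origin: centre of its underside.
- ball: The same ball as a body; its origin lies on its surface and turns as it rolls, so use ball_center.
There are look-alikes about, which are no part of the job. What is shaped like the cup but yellow is not meant. What is shaped like the dish but orange is not meant.

How it is judged:
By the outcome, as a careful person would: the job done as asked, in the order asked, and still so for the second after the job is handed in, while the arm keeps its last pose, push and grip.
It also fails if it takes over 72 s, if anything falls off the work surface, if the arm or the gripper's body presses on something with over 40 N, if the wrist force passes 120 N, or if a joint passes its speed limit or range.

## Working session

There is one attempt and no reset: what is moved stays moved. The work goes in short steps, Python scripts to look and compute and a shell command to move; the robot and the scene stay as the last step left them, time stands still between calls to the robot, and variables do not carry over. Pictures are saved under pics/ and viewed, and the job is handed in when it is done.

```bash
mkdir -p pics; ls
cat > h.py <<'E'
import numpy as np, cv2
from cell import env
def snap(cam,name):
    im=env.read_camera(cam); cv2.imwrite('pics/'+name+'.png',cv2.cvtColor(im,cv2.COLOR_RGB2BGR)); return im
def proj(cam,p,im=None):
    m=env.camera_model(cam); V=np.array(m['view']); c=V[:3,:3]@np.array(p)+V[:3,3]
    return m['fx']*c[0]/c[2]+m['cx'], m['fy']*c[1]/c[2]+m['cy']
def ray(cam,u,v,z):
    m=env.camera_model(cam); V=np.array(m['view']); R=V[:3,:3]; o=-R.T@V[:3,3]
    d=R.T@np.array([(u-m['cx'])/m['fx'],(v-m['cy'])/m['fy'],1]); s=(z-o[2])/d[2]; return o+s*d
E
python3 - <<'E'
from h import *
print(env.state()); print(env.grasp_offset,[a for a in dir(env) if a[0]!='_'])
for c in ['scene','side','wrist']:
    snap(c,c+'0'); print(c,{k:np.round(v,3).tolist() for k,v in env.camera_model(c).items()})
for c in ['scene','side']:
  for t in ['cup','cup_tab','ball_center','dish','dish_tab','dish_middle','mat','beaker']:
    print(c,t,[(np.round(r['xyz']).tolist(),round(r['confidence'],2)) for r in env.landmark_of(t,c)])
E
```

```text
pics
{'t': 0.0, 'joints': array([ 1.13242760e+00,  4.91522698e-01,  1.55950064e+00,  1.87945020e-05,
        1.09168480e+00, -1.05567932e-01]), 'qvel': array([ 2.09366063e-03, -2.26716547e-03,  5.34980206e-05, -2.87694666e-04,
       -9.88392735e-04,  5.23270127e-04]), 'tau': array([ 3.73258503e-03, -6.12649369e+01, -2.58191407e+01,  6.93482766e-02,
        4.81084292e-02, -7.07987806e-05]), 'eef_pos': array([204.02406614, 590.48058634, 214.06702209]), 'tcp_rot': array([-3.14048514e+00, -1.34116653e-04,  2.80878311e+00]), 'ft_force': array([0.19779259, 0.01996947, 0.96353355]), 'moment': array([ 0.00442632, -0.01020563, -0.02313011]), 'opening': 1.0001018316828683}
18.8 ['IKError', 'camera_model', 'grasp_offset', 'job_done', 'landmark_of', 'masks_of', 'read_camera', 'state']
scene {'fx': 396.641, 'fy': 396.641, 'cx': 261.489, 'cy': 195.753, 'view': [[-0.088, 0.996, 0.008, 35.827], [0.817, 0.077, -0.571, -375.128], [-0.57, -0.044, -0.821, 1532.191], [0.0, 0.0, 0.0, 1.0]]}
side {'fx': 495.987, 'fy': 495.987, 'cx': 253.472, 'cy': 193.237, 'view': [[0.749, -0.663, 0.01, -383.175], [-0.51
[... 561 characters left out ...]
e dish_tab [([457.0, 25.0, 74.0], 0.89), ([356.0, 189.0, 70.0], 0.81)]
scene dish_middle [([542.0, 39.0, 9.0], 0.91), ([284.0, 242.0, 4.0], 0.73)]
scene mat []
scene beaker [([472.0, 275.0, 4.0], 0.76)]
side cup [([531.0, -265.0, 1.0], 0.78), ([281.0, -235.0, -2.0], 0.62)]
side cup_tab [([313.0, -189.0, 90.0], 0.84), ([583.0, -278.0, 91.0], 0.78)]
side ball_center [([391.0, -402.0, -3.0], 0.74), ([530.0, -262.0, 22.0], 0.64)]
side dish [([284.0, 239.0, -0.0], 0.84), ([550.0, 40.0, 4.0], 0.73)]
side dish_tab [([355.0, 186.0, 72.0], 0.7), ([454.0, 25.0, 75.0], 0.6)]
side dish_middle [([542.0, 41.0, 9.0], 0.97), ([285.0, 237.0, 4.0], 0.72)]
side mat []
side beaker [([471.0, 274.0, -2.0], 0.79)]
```

View pics/scene0.png

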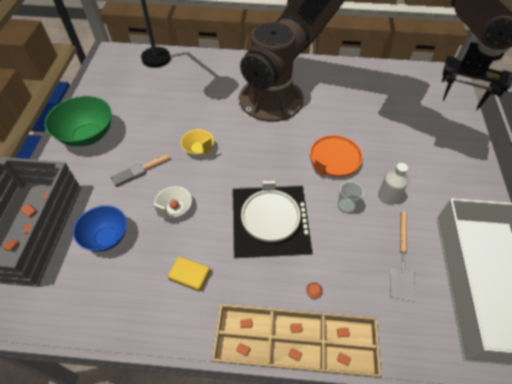

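View pics/side0.png

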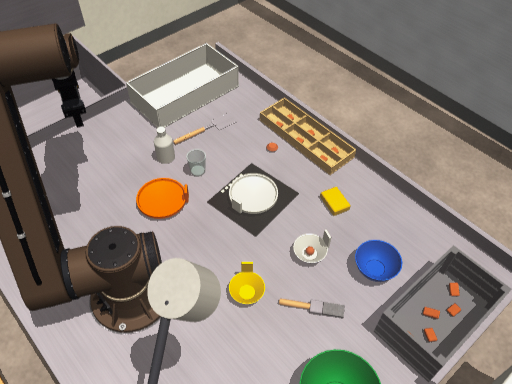

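View pics/wrist0.png

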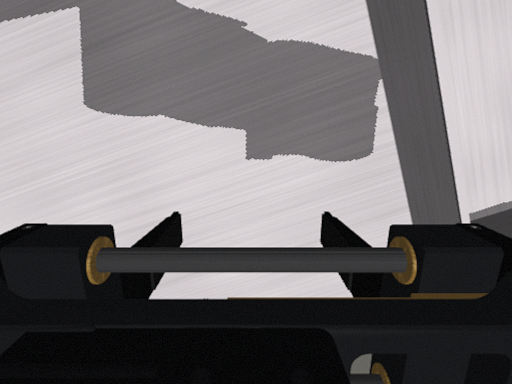

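```bash
python3 -m pendant '[0,0.15,0,0,-1, 0,0.15,0,0,-1, 0,0.15,0,0,-1, 0,0.15,0,0,-1, 0,0.15,0,0,-1, 0,0.15,0,0,-1, 0,0.15,0,0,-1, 0,0.15,0,0,-1]'; python3 -c "
from cell import env;print(env.state()['joints'])"
```

```text
t: 1.95
eef_pos: [320.1, 924.3, 183.0]
tcp_rot: [3.094, -0.001, 2.809]
ft_force: [0.1, 1.1, -0.1]
opening: 0.998
[ 1.16876537  1.24316857  0.05532083  0.00442321  1.79607008 -0.06804232]
```

```bash
python3 -m pendant '[0,0.15,0,0,-1, 0,0.15,-0.1,0,-1, 0,0.15,-0.1,0,-1, 0,0.15,-0.1,0,-1]'; python3 -c "
from cell import env;print(env.state()['joints'])"
```

```text
t: 2.45
eef_pos: [325.9, 940.9, 268.5]
tcp_rot: [2.937, 0.0, 2.809]
ft_force: [-0.2, 0.3, 0.3]
opening: 0.998
[ 1.16737422  1.1623332   0.04736349  0.01411679  1.72785583 -0.06700585]
```

```bash
python3 -m pendant '[0,-0.15,0,0,-1, 0,-0.15,0,0,-1, 0,-0.15,0,0,-1, 0,0,0,0,-1]'; python3 -c "
from cell import env;print(env.state()['joints'])"
```

```text
t: 2.95
eef_pos: [296.1, 852.0, 247.8]
tcp_rot: [2.946, -0.001, 2.809]
ft_force: [-0.2, 1.2, 0.3]
opening: 1.001
[ 1.15833029  0.84648861  0.79250047  0.01658942  1.30789298 -0.08261445]
```

```bash
python3 -m pendant '[0,-0.15,-0.03,0,-1, 0,-0.15,-0.03,0,-1, 0,-0.15,-0.03,0,-1, 0,-0.15,-0.03,0,-1, 0,-0.15,-0.03,0,-1, 0,-0.15,-0.03,0,-1, 0,-0.15,-0.03,0,-1, 0,-0.15,-0.03,0,-1]'; python3 -c "
from cell import env;print(env.state()['joints'])"
```

```text
t: 3.95
eef_pos: [138.7, 394.2, 248.4]
tcp_rot: [2.936, 0.001, 2.809]
ft_force: [0.9, 0.1, 0.2]
opening: 1.002
[ 1.04942547  0.07060232  2.09980767  0.05372181  0.76991191 -0.22377122]
```

```bash
python3 -m pendant '[0,-0.15,-0.03,0,-1, 0,-0.15,-0.03,0,-1, 0,-0.15,-0.03,0,-1]'; python3 -c "
from cell import env;print(env.state()['joints'])"
```

```text
t: 4.32
eef_pos: [78.9, 220.6, 247.7]
tcp_rot: [2.937, 0.002, 2.81]
ft_force: [0.2, -1.3, 0.6]
opening: 0.997
[ 0.84970997 -0.2867743   2.38959751  0.1004252   0.8506238  -0.44925948]
```

```bash
cat > fit.py <<'E'
import numpy as np
from scipy.optimize import least_squares
Q=[([1.13242760,0.491522698,1.55950064,0,1.09168480],[204.02406614,590.48,214.067]),
([1.16876537,1.24316857,0.05532083,0.0044,1.79607008],[320.1,924.3,183.0]),
([1.16737422,1.1623332,0.04736349,0.0141,1.72785583],[325.9,940.9,268.5]),
([1.15833029,0.84648861,0.79250047,0.0166,1.30789298],[296.1,852.0,247.8]),
([1.04942547,0.07060232,2.09980767,0.0537,0.76991191],[138.7,394.2,248.4]),
([0.84970997,-0.2867743,2.38959751,0.1004,0.8506238],[78.9,220.6,247.7])]
def f(p):
    a,h,L2,L3,Lt=p; e=[]
    for q,x in Q:
        s2=q[1];s3=s2+q[2];s=s3+q[4]
        e+=[a+L2*np.sin(s2)+L3*np.sin(s3)+Lt*np.sin(s)-np.hypot(x[0],x[1]),h+L2*np.cos(s2)+L3*np.cos(s3)+Lt*np.cos(s)-x[2]]
    return e
r=least_squares(f,[0,300,450,400,250]);print(np.round(r.x,1),np.round(r.fun,1))
for q,x in Q: print(np.arctan2(x[1],x[0])-q[0])
E
python3 fit.py
```

```text
[-28.  195.7 608.5 421.1 324.3] [  7.6  -0.7  -9.2  -2.2  -5.6   0.1   8.6   4.3   9.5  -1.  -10.9  -0.5]
0.10568841721558941
0.0686417426877719
0.06998435031725081
0.07798870559113769
0.18304723428563685
0.3776030291143099
```

```bash
cat > fk.py <<'E'
import numpy as np
from scipy.spatial.transform import Rotation as Ro
def rx(a):return Ro.from_euler('x',a)
def ry(a):return Ro.from_euler('y',a)
def rz(a):return Ro.from_euler('z',a)
def fk(q,p,full=False):
    a,d,h,L2,e,L3,Lt,d2=p
    R=rz(q[0]); x=R.apply([a,d,h]); pts=[x]
    R=R*ry(q[1]); x=x+R.apply([0,0,L2]); pts.append(x)
    R=R*ry(q[2]); x=x+R.apply([e,0,L3]); pts.append(x)
    R=R*rz(q[3])*ry(q[4]); x=x+R.apply([0,d2,Lt]); pts.append(x)
    R=R*rz(q[5]+np.pi/2)   # sign check
    return (x,R,pts) if full else (x,R)
P=None
try: P=np.load('P.npy')
except Exception: pass
E
cat > fit2.py <<'E'
from fk import *
from scipy.optimize import least_squares
Q=[([1.13242760,0.491522698,1.55950064,0,1.09168480,-.10556],[204.024,590.48,214.067],[-3.1405,0,2.80878]),
([1.16876537,1.24316857,0.05532083,0.0044,1.79607008,-.06804],[320.1,924.3,183.0],[3.094,-.001,2.809]),
([1.16737422,1.1623332,0.04736349,0.0141,1.72785583,-.067],[325.9,940.9,268.5],[2.937,0,2.809]),
([1.15833029,0.84648861,0.79250047,0.0166,1.30789298,-.0826],[296.1,852.0,247.8],[2.946,-.001,2.809]),
([1.04942547,0.07060232,2.09980767,0.0537,0.76991191,-.22377],[138.7,394.2,248.4],[2.936,.001,2.809]),
([0.84970997,-0.2867743,2.38959751,0.1004,0.8506238,-.44926],[78.9,220.6,247.7],[2.937,.002,2.81])]
def f(p,o=False):
    e=[]
    for q,x,r in Q:
        X,R=fk(q,p); e+=list(X-x)
        if o: print(np.round((Ro.from_euler('xyz',r).inv()*R).as_rotvec(),3))
    return e
r=least_squares(f,[0,66,200,600,0,420,320,0]);print(np.round(r.x,1),np.round(r.fun,1)); f(r.x,True); np.save('P.npy',r.x)
E
python3 fit2.py
```

```text
[1.000e-01 6.580e+01 1.968e+02 5.868e+02 4.310e+01 4.110e+02 2.718e+02
 1.000e-01] [ 0.   0.  -0.   0.  -0.   0.  -0.   0.1 -0.   0.  -0.   0.   0.  -0.
 -0.  -0.  -0.   0. ]
[ 0.  0. -0.]
[0. 0. 0.]
[ 0. -0.  0.]
[ 0. -0. -0.]
[ 0.  0. -0.]
[-0. -0. -0.]
```

```bash
cat > sim.py <<'E'
from fk import *
from scipy.optimize import least_squares
P=np.load('P.npy')
LO=np.array([-3.1,-.84,.05,-1.13,.06,-2.69]);HI=np.array([3.1,2.19,2.79,4.28,2.93,2.69])
def solve(q,X,R,lam):
    def g(v):
        x,r=fk(v,P); return np.r_[x-X,lam*(R.inv()*r).as_rotvec(),0.01*(v-q)]
    return least_squares(g,np.clip(q,LO+1e-6,HI-1e-6),bounds=(LO,HI),xtol=1e-9,ftol=1e-9).x
def run(q,rows,lam,verbose=False):
    q=np.array(q,float)
    for row in rows:
        X,R=fk(q,P); X=X+R.apply(np.array(row[:3])*400); R=R*rz(np.pi*row[3])
        q=solve(q,X,R,lam)
        if verbose:
            x,r=fk(q,P); print(np.round(x),np.round(r.as_euler('xyz'),3),np.round(q,2))
    return q
def show(q):
    x,r=fk(q,P); print(np.round(x,1),np.round(r.as_euler('xyz'),3),np.round(q,3))
E
python3 - <<'E'
from sim import *
q0=[1.13242760,0.491522698,1.55950064,0,1.09168480,-.10556]
for lam in [50,100,200,300,500,1000,2000]:
    q=run(q0,[[0,.15,0,0]]*8,lam); print(lam);show(q)
    q=run(q,[[0,.15,0,0]]+[[0,.15,-.1,0]]*3,lam);show(q)
E
```

```text
50
[ 358.3 1036.7  236.4] [ 2.617 -0.     2.809] [ 1.169  1.228  0.05   0.035  1.341 -0.067]
[ 380.  1099.3  478.2] [ 2.01  -0.     2.809] [ 1.166  1.097  0.05   0.086  0.865 -0.086]
100
[ 354.4 1025.6  230.7] [ 2.666 -0.     2.809] [ 1.169  1.227  0.05   0.032  1.39  -0.067]
[ 376.4 1089.1  461.9] [ 2.088 -0.     2.809] [ 1.166  1.095  0.05   0.077  0.946 -0.081]
200
[344.2 995.9 215.4] [ 2.794 -0.     2.809] [ 1.169  1.228  0.05   0.024  1.516 -0.066]
[ 365.1 1056.3  411.5] [ 2.31  -0.     2.809] [ 1.166  1.096  0.05   0.058  1.165 -0.071]
300
[335.4 970.4 202.6] [ 2.902 -0.     2.809] [ 1.169  1.233  0.05   0.016  1.62  -0.066]
[ 352.4 1019.7  360. ] [ 2.527 -0.     2.809] [ 1.166  1.11   0.05   0.042  1.368 -0.067]
500
[325.5 941.9 188.8] [ 3.023 -0.     2.809] [ 1.17   1.241  0.05   0.008  1.732 -0.067]
[333.8 965.8 293.6] [ 2.814 -0.     2.809] [ 1.167  1.144  0.05   0.023  1.621 -0.066]
1000
[318.7 922.1 179.7] [ 3.107 -0.     2.809] [ 1.17   1.249  0.05   0.003  1.809 -0.068]
[318.2 920.7 244.5] [ 3.043 -0.     2.809] [ 1.168  1.182  0.05   0.007  1.811 -0.068]
2000
[316.6 916.1 176.9] [ 3.133 -0.     2.809] [ 1.170e+00  1.251e+00  5.000e-02  1.000e-03  1.832e+00 -6.800e-02]
[313.1 906.  229.5] [ 3.116 -0.     2.809] [ 1.169  1.197  0.05   0.002  1.87  -0.069]
```

```bash
cat > srch.py <<'E'
from sim import *
D=np.array([545,41.])
def Rtool(al,t,s=1):
    # tool z: down tilted outward to azimuth al ; tool y: +s * (outward*cos t + up*sin t)
    o=np.array([np.cos(al),np.sin(al),0]);u=np.array([0,0,1.])
    z=o*np.sin(t)-u*np.cos(t); y=s*(o*np.cos(t)+u*np.sin(t)); x=np.cross(y,z)
    return Ro.from_matrix(np.c_[x,y,z])
def ik(X,R,seeds):
    best=None
    for q in seeds:
        v=solve(np.array(q),X,R,600); x,r=fk(v,P); e=np.linalg.norm(x-X)+600*(R.inv()*r).magnitude()
        if best is None or e<best[0]: best=(e,v)
    return best
if __name__=='__main__':
  rng=np.random.default_rng(0)
  seeds=[LO+(HI-LO)*rng.random(6) for _ in range(10)]+[[0,.4,1.5,0,.8,0],[0,.4,1.5,.8,.8,0],[0,.4,1.5,-.8,.8,0],[0,.4,1.5,1.5,.8,0],[0,.4,1.5,3,.8,0]]
  for al in np.deg2rad(np.arange(-120,121,20)):
   for s in (1,-1):
    t=np.deg2rad(70); X=np.r_[D+80*np.array([np.cos(al),np.sin(al)]),190]
    e,v=ik(X,Rtool(al,t,s),seeds); x,r,pts=fk(v,P,True)
    print(round(np.rad2deg(al)),s,round(e,1),np.round(v,2), 'wrist',np.round(pts[2]))
E
python3 srch.py
```

```text
-120 1 0.0 [ 0.2   0.78  1.62 -0.8   1.74  2.6 ] wrist [633. 193. 283.]
-120 -1 0.0 [ 0.2   0.78  1.62 -0.8   1.74 -0.54] wrist [633. 193. 283.]
-100 1 0.0 [ 0.25  0.73  1.75 -1.03  1.54  2.55] wrist [576. 214. 283.]
-100 -1 0.0 [ 0.25  0.73  1.75 -1.03  1.54 -0.6 ] wrist [576. 214. 283.]
-80 1 104.2 [ 0.34  0.67  1.81 -1.13  1.4   2.46] wrist [529. 257. 308.]
-80 -1 104.2 [ 0.34  0.67  1.81 -1.13  1.4  -0.69] wrist [529. 257. 308.]
-60 1 184.1 [0.04 0.57 2.15 4.28 1.01 2.69] wrist [444.  85. 299.]
-60 -1 139.2 [ 0.12  0.67  2.21  4.28  1.13 -0.21] wrist [417. 115. 249.]
-40 1 36.9 [0.22 0.56 2.14 4.28 0.98 2.69] wrist [424. 162. 304.]
-40 -1 0.0 [ 0.21  0.59  2.19  4.19  1.02 -0.33] wrist [411. 154. 283.]
-20 1 104.9 [0.17 0.47 2.17 3.95 0.78 2.69] wrist [409. 137. 339.]
-20 -1 0.0 [ 0.09  0.57  2.29  3.65  0.98 -0.14] wrist [380. 101. 283.]
0 1 179.0 [-0.25  0.37  2.21  2.54  0.63 -2.69] wrist [396. -35. 374.]
0 -1 0.0 [-0.07  0.56  2.35  3.07  0.99  0.02] wrist [370.  41. 283.]
20 1 97.4 [-0.27  0.45  2.22  2.25  0.83 -2.69] wrist [407. -45. 340.]
20 -1 0.0 [-0.22  0.57  2.33  2.5   1.02  0.16] wrist [380. -19. 283.]
40 1 42.8 [-0.33  0.54  2.18  1.9   1.03 -2.69] wrist [426. -79. 308.]
40 -1 0.0 [-0.33  0.58  2.24  1.98  1.07  0.31] wrist [411. -72. 283.]
60 1 1.7 [-0.38  0.61  2.11  1.55  1.19 -2.69] wrist [ 458. -111.  284.]
60 -1 0.0 [-0.38  0.61  2.11  1.56  1.19  0.45] wrist [ 457. -111.  283.]
80 1 0.0 [-0.38  0.66  1.96  1.22  1.37 -2.62] wrist [ 514. -132.  283.]
80 -1 0.0 [-0.38  0.66  1.96  1.22  1.37  0.52] wrist [ 514. -132.  283.]
100 1 0.0 [-0.34  0.71  1.81  0.96  1.56 -2.61] wrist [ 575. -132.  283.]
100 -1 0.0 [-0.34  0.71  1.81  0.96  1.56  0.53] wrist [ 575. -132.  283.]
120 1 0.0 [-0.28  0.76  1.67  0.73  1.75 -2.66] wrist [ 633. -111.  283.]
120 -1 0.0 [-0.28  0.76  1.67  0.73  1.75  0.48] wrist [ 633. -111.  283.]
```

```bash
cat > u.py <<'E'
from srch import *
def go(q,target,R,n=12,lam=600,verbose=False):
    x0,_=fk(q,P)
    for k in range(n):
        x,_r=fk(q,P); step=(np.array(target)-x0)/n
        q=solve(q,x+step,_r if R is None else R,lam)
        if verbose: show(q)
    return q
def tilt(q):
    z=fk(q,P)[1].as_matrix()[:,2]; return round(float(np.arccos(-z[2])),3),round(float(np.rad2deg(np.arctan2(z[1],z[0]))))
E
python3 - <<'E'
from u import *
from h import env,ray
print('flask',ray('scene',393,195,0),ray('side',164,160,0))
al=np.deg2rad(70.9)
for z in (60,100,150,200):
  for r in (360,380,400,420,450,480):
    e,v=ik(np.r_[r*np.cos(al),r*np.sin(al),z],Rtool(al,0,1),[[.9,.3,2,0,.8,-.2],[.9,.8,2,0,.2,-.2]])
    print(z,r,round(e,1),np.round(v,2),tilt(v))
E
```

```text
flask [415.99624201 425.78203049   0.        ] [407.48371384 403.15518633   0.        ]
60 360 0.0 [ 1.05  0.43  2.34  0.    0.37 -0.18] (0.0, 165)
60 380 0.0 [ 1.06  0.44  2.29  0.    0.4  -0.17] (0.0, 139)
60 400 0.0 [ 1.07  0.46  2.25  0.    0.44 -0.17] (0.0, 123)
60 420 0.0 [ 1.08  0.48  2.2   0.    0.47 -0.16] (0.0, 113)
60 450 0.0 [ 1.09  0.5   2.13  0.    0.51 -0.15] (0.0, 103)
60 480 0.0 [ 1.1   0.53  2.06  0.    0.56 -0.14] (nan, -153)
100 360 0.0 [ 1.05  0.33  2.3   0.    0.51 -0.18] (0.0, 109)
100 380 0.0 [ 1.06  0.35  2.26  0.    0.53 -0.17] (nan, 103)
100 400 0.0 [ 1.07  0.37  2.21  0.    0.56 -0.17] (nan, -140)
100 420 0.0 [ 1.08  0.39  2.17  0.    0.58 -0.16] (nan, -145)
100 450 0.0 [ 1.09  0.42  2.1   0.    0.62 -0.15] (nan, -156)
100 480 0.0 [ 1.1   0.46  2.03  0.    0.66 -0.14] (0.0, -171)
150 360 0.0 [ 1.05  0.22  2.24  0.    0.68 -0.18] (0.0, -140)
150 380 0.0 [ 1.06  0.25  2.2   0.    0.69 -0.17] (0.0, -148)
150 400 0.0 [ 1.07  0.27  2.16  0.    0.71 -0.17] (0.0, -156)
150 420 0.0 [ 1.08  0.3   2.11  0.    0.73 -0.16] (0.0, -167)
150 450 0.0 [ 1.09  0.34  2.05  0.    0.76 -0.15] (nan, 172)
150 480 0.0 [ 1.1   0.38  1.98  0.    0.79 -0.14] (nan, 148)
200 360 0.0 [ 1.05  0.13  2.17  0.    0.84 -0.18] (0.0, -165)
200 380 0.0 [ 1.06  0.16  2.13  0.    0.85 -0.17] (nan, 178)
200 400 0.0 [ 1.07  0.19  2.09  0.    0.86 -0.17] (0.0, 160)
200 420 0.0 [ 1.08  0.22  2.05  0.    0.87 -0.16] (0.0, 144)
200 450 0.0 [ 1.09  0.26  1.99  0.    0.89 -0.15] (nan, 124)
200 480 0.0 [ 1.1   0.3   1.92  0.    0.92 -0.14] (nan, 111)u.py:10: RuntimeWarning: invalid value encountered in arccos
  z=fk(q,P)[1].as_matrix()[:,2]; return round(float(np.arccos(-z[2])),3),round(float(np.rad2deg(np.arctan2(z[1],z[0]))))
```

```bash
cat > t1.py <<'E'
from u import *
al=np.deg2rad(71)
for t in (0.2,0.6,1.0):
 for z in (150,400,700):
  # find outermost pose at that tilt
  for r in range(1150,500,-10):
    e,v=ik(np.r_[r*np.cos(al),r*np.sin(al),z],Rtool(al,t,1),[[1.16,1.1,.1,0,1.6-t/2,-.07]])
    if e<1: break
  print('t',t,'z',z,'r',r,np.round(v,2))
  res=[]
  x,R=fk(v,P); o=np.array([np.cos(al),np.sin(al),0])
  for ang in range(0,360,30):
    d=o*np.cos(np.deg2rad(ang))+np.array([0,0,1])*np.sin(np.deg2rad(ang))
    q=v.copy()
    for k in range(6):
        x,R=fk(q,P); q=solve(q,x+60*d,R,600)
    x,_=fk(q,P); res.append((ang,tilt(q)[0],round(np.hypot(*x[:2])),round(x[2])))
  print(res)
E
python3 t1.py 2>/dev/null
```

```text
t 0.2 z 150 r 1020 [ 1.17  1.22  0.21  0.01  1.52 -0.07]
[(0, 0.414, 1097, 99), (30, 0.413, 1061, 253), (60, 0.366, 995, 382), (90, 0.279, 924, 463), (120, 0.2, 840, 462), (150, 0.2, 708, 330), (180, 0.2, 660, 150), (210, 0.2, 708, -30), (240, 0.2, 840, -162), (270, 0.2, 1020, -210), (300, 0.293, 1073, -163), (330, 0.372, 1098, -50)]
t 0.2 z 400 r 930 [ 1.16  0.97  0.16  0.02  1.82 -0.07]
[(0, 0.401, 1043, 293), (30, 0.42, 983, 437), (60, 0.393, 891, 562), (90, 0.324, 791, 647), (120, 0.226, 721, 682), (150, 0.2, 618, 580), (180, 0.2, 570, 400), (210, 0.2, 618, 220), (240, 0.2, 750, 88), (270, 0.2, 930, 40), (300, 0.243, 1055, 75), (330, 0.34, 1065, 161)]
t 0.2 z 700 r 690 [ 1.14  0.61  0.07  0.03  2.26 -0.08]
[(0, 0.35, 886, 550), (30, 0.394, 802, 661), (60, 0.393, 682, 761), (90, 0.352, 548, 832), (120, 0.282, 435, 868), (150, 0.202, 377, 876), (180, 0.2, 330, 700), (210, 0.2, 378, 520), (240, 0.2, 510, 388), (270, 0.2, 690, 340), (300, 0.2, 870, 388), (330, 0.269, 923, 459)]
t 0.6 z 150 r 1130 [ 1.17  1.27  0.18  0.04  1.09 -0.08]
[(0, 0.792, 1187, 109), (30, 0.794, 1159, 264), (6
[... 1205 characters left out ...]
2, -144), (330, 1.08, 1235, -22)]
t 1.0 z 400 r 1150 [ 1.17  1.05  0.27  0.08  0.82 -0.09]
[(0, 1.155, 1221, 317), (30, 1.173, 1177, 467), (60, 1.154, 1108, 598), (90, 1.094, 1031, 685), (120, 1.0, 970, 712), (150, 1.0, 838, 580), (180, 1.0, 790, 400), (210, 0.998, 839, 221), (240, 0.993, 973, 91), (270, 1.0, 1150, 40), (300, 1.044, 1234, 78), (330, 1.11, 1238, 176)]
t 1.0 z 700 r 980 [ 1.15  0.74  0.16  0.08  1.24 -0.07]
[(0, 1.164, 1129, 563), (30, 1.203, 1056, 694), (60, 1.203, 953, 813), (90, 1.16, 838, 896), (120, 1.075, 741, 931), (150, 1.0, 668, 880), (180, 1.0, 620, 700), (210, 1.0, 668, 520), (240, 1.0, 800, 388), (270, 1.0, 980, 340), (300, 1.0, 1160, 388), (330, 1.092, 1166, 451)]
```

```bash
cat > t2.py <<'E'
from u import *
for al_d in (80,90,100,110,120):
  al=np.deg2rad(al_d)
  for t in (.9,):
    X=np.r_[D+80*np.array([np.cos(al),np.sin(al)]),200]
    e,v=ik(X,Rtool(al,t,1),[[-.38,.66,1.96,1.2,1.4,-2.6]])
    print(al_d,round(e,2),np.round(v,2),tilt(v))
    for tn in (-.059,.059):
      q=v.copy()
      for k in range(10):
        x,R=fk(q,P); q=solve(q,x,R*rz(np.pi*tn),600)
      print('   turn',tn,tilt(q),np.round(q,2),np.round(fk(q,P)[0]-X))
    for d in np.r_[np.eye(3),-np.eye(3)]:
      q=v.copy()
      for k in range(5):
        x,R=fk(q,P); q=solve(q,x+40*d,R,600)
      print('   move',d,tilt(q),np.round(q,2))
E
python3 t2.py 2>/dev/null
python3 - <<'E'
from h import *
for u,v in [(155,57)]: print('lamp',ray('scene',u,v,0))
for u,v in [(80,120),(101,229),(190,272),(314,290),(240,200),(302,110)]: print(u,v,np.round(ray('scene',u,v,0)))
m=env.camera_model('side');V=m['view'];V=np.array(V);print('sidecam',-V[:3,:3].T@V[:3,3])
for s in (300,500,700,900): print('shade z',s,np.round(ray('side',185,290,s)), np.round(ray('side',155,384,s)))
E
```

```text
80 0.0 [-0.3   0.51  1.91  1.02  1.15 -2.35] (0.9, 80)
   turn -0.059 (0.563, 90) [ 0.14  0.53  0.99  0.56  1.54 -2.69] [135. 189. 252.]
   turn 0.059 (0.9, 80) [-0.3   0.51  1.91  1.02  1.15 -0.5 ] [-0. -0. -0.]
   move [1. 0. 0.] (0.9, 80) [-0.21  0.75  1.39  0.97  1.26 -2.05]
   move [0. 1. 0.] (0.9, 80) [ 0.08  0.52  1.9   1.24  0.93 -2.22]
   move [0. 0. 1.] (0.9, 80) [-0.3   0.28  1.67  0.9   1.43 -1.94]
   move [-1. -0. -0.] (0.9, 80) [-0.47  0.31  2.36  1.    1.1  -2.64]
   move [-0. -1. -0.] (0.9, 80) [-0.62  0.59  1.74  0.8   1.38 -2.42]
   move [-0. -0. -1.] (0.889, 81) [-0.28  0.85  1.94  1.18  0.98 -2.69]
90 0.0 [-0.29  0.54  1.86  0.91  1.26 -2.39] (0.9, 90)
   turn -0.059 (0.628, 104) [ 0.14  0.67  0.7   0.64  1.8  -2.69] [173. 206. 280.]
   turn 0.059 (0.9, 90) [-0.29  0.54  1.86  0.91  1.26 -0.54] [-0. -0. -0.]
   move [1. 0. 0.] (0.9, 90) [-0.21  0.78  1.31  0.89  1.4  -2.11]
   move [0. 1. 0.] (0.9, 90) [ 0.08  0.54  1.85  1.12  1.05 -2.24]
   move [0. 0. 1.] (0.9, 90) [-0.29  0.31  1.62  0.85  1.56 -2.03]
   move [-1. -0. -0.] (0.9, 90) [-0.45  0.34  2.31  0.87  1
[... 1833 characters left out ...]
5  1.9  -2.32]
   move [-1. -0. -0.] (0.888, 121) [-0.3   0.37  2.14  0.55  1.4  -2.69]
   move [-0. -1. -0.] (0.898, 120) [-0.51  0.68  1.53  0.42  1.74 -2.69]
   move [-0. -0. -1.] (0.889, 122) [-0.2   0.9   1.7   0.63  1.3  -2.69]
lamp [-209.89250673 -505.69879442    0.        ]
80 120 [ 183. -690.    0.]
101 229 [ 626. -467.    0.]
190 272 [ 739. -173.    0.]
314 290 [760. 176.   0.]
240 200 [481. -62.   0.]
302 110 [ 51. 122.   0.]
sidecam [-202.19808428 -785.81083193 1418.83432074]
shade z 300 [  65. -243.  300.] [-122. -384.  300.]
shade z 500 [  17. -340.  500.] [-137. -456.  500.]
shade z 700 [ -31. -437.  700.] [-151. -528.  700.]
shade z 900 [ -78. -534.  900.] [-165. -600.  900.]
```

```bash
cat > t3.py <<'E'
from u import *
q0=[0.84970997,-0.2867743,2.38959751,0.1004252,0.8506238,-0.44925948]
al=np.deg2rad(70.9);o=np.array([np.cos(al),np.sin(al)])
for z in (15,40,70):
  q=np.array(q0)
  for tg in [(380,200),(380,z),(340,z),(320,z),(300,z),(280,z),(260,z),(240,z),(220,z)]:
    x=fk(q,P)[0]; n=max(1,int(np.linalg.norm(np.r_[o*tg[0],tg[1]]-x)/20))
    q=go(q,np.r_[o*tg[0],tg[1]],None,n); x,_,pts=fk(q,P,True)
    print(z,tg,tilt(q),np.round(np.hypot(*x[:2])),np.round(x[2]),np.round(q,2),'wr',np.round(pts[2]))
E
python3 t3.py 2>/dev/null
```

```text
15 (380, 200) (0.205, 70) 380.0 200.0 [ 1.03  0.09  2.25  0.07  0.61 -0.26] wr [106. 307. 466.]
15 (380, 15) (0.199, 72) 383.0 21.0 [ 1.03  0.54  2.45  2.27  0.06 -2.48] wr [110. 310. 287.]
15 (340, 15) (0.187, 76) 347.0 27.0 [ 0.99  0.52  2.52  2.45  0.1  -2.69] wr [103. 278. 294.]
15 (320, 15) (0.176, 81) 328.0 29.0 [ 0.97  0.51  2.56  2.42  0.11 -2.69] wr [100. 262. 297.]
15 (300, 15) (0.165, 86) 309.0 31.0 [ 0.94  0.5   2.59  2.39  0.13 -2.69] wr [ 98. 247. 299.]
15 (280, 15) (0.154, 91) 290.0 33.0 [ 0.91  0.49  2.63  2.36  0.14 -2.69] wr [ 97. 232. 302.]
15 (260, 15) (0.143, 98) 272.0 36.0 [ 0.88  0.48  2.66  2.33  0.15 -2.69] wr [ 95. 218. 305.]
15 (240, 15) (0.134, 106) 253.0 39.0 [ 0.84  0.48  2.69  2.29  0.15 -2.69] wr [ 94. 204. 308.]
15 (220, 15) (0.127, 116) 235.0 42.0 [ 0.8   0.47  2.72  2.25  0.15 -2.69] wr [ 92. 190. 312.]
40 (380, 200) (0.205, 70) 380.0 200.0 [ 1.03  0.09  2.25  0.07  0.61 -0.26] wr [106. 307. 466.]
40 (380, 40) (0.201, 72) 382.0 44.0 [ 1.03  0.47  2.43  0.8   0.06 -1.01] wr [109. 309. 310.]
40 (340, 40) (0.203, 73) 340.0 40.0 [ 0.99  0.47  2.54  2.45
[... 743 characters left out ...]
 2.42  0.29  0.14 -0.49] wr [106. 307. 336.]
70 (340, 70) (0.205, 70) 340.0 70.0 [ 1.01  0.37  2.51  0.61  0.08 -0.84] wr [ 93. 269. 336.]
70 (320, 70) (0.204, 71) 320.0 71.0 [ 0.99  0.36  2.55  0.97  0.06 -1.22] wr [ 87. 250. 337.]
70 (300, 70) (0.206, 71) 299.0 69.0 [ 0.96  0.35  2.61  1.89  0.06 -2.16] wr [ 80. 230. 335.]
70 (280, 70) (0.206, 71) 280.0 70.0 [ 0.94  0.34  2.65  2.28  0.08 -2.58] wr [ 74. 212. 336.]
70 (260, 70) (0.204, 72) 261.0 73.0 [ 0.91  0.33  2.69  2.36  0.1  -2.69] wr [ 68. 194. 339.]
70 (240, 70) (0.2, 73) 242.0 77.0 [ 0.87  0.3   2.73  2.32  0.11 -2.69] wr [ 64. 177. 344.]
70 (220, 70) (0.194, 74) 223.0 81.0 [ 0.82  0.28  2.77  2.27  0.12 -2.69] wr [ 59. 160. 348.]
```

Run:
```python
from h import *
a=snap('scene','scene1'); b=snap('side','side1')
for az in (110,130,150,-70):
  for z in (0,350):
    p=[950*np.cos(np.deg2rad(az)),950*np.sin(np.deg2rad(az)),z]
    print(az,z,np.round(p),np.round(proj('scene',p)),np.round(proj('side',p)))
```

```text
110 0 [-325.  893.    0.] [487.  61.] [-76. 182.]
110 350 [-325.  893.  350.] [534. -24.] [-133.  111.]
130 0 [-611.  728.    0.] [436.  20.] [-147.  255.]
130 350 [-611.  728.  350.] [469. -63.] [-226.  188.]
150 0 [-823.  475.    0.] [378.  -7.] [-202.  353.]
150 350 [-823.  475.  350.] [398. -88.] [-308.  297.]
-70 0 [ 325. -893.    0.] [  9. 145.] [428. 456.]
-70 350 [ 325. -893.  350.] [-56.  59.] [478. 419.]
```

View pics/scene1.png

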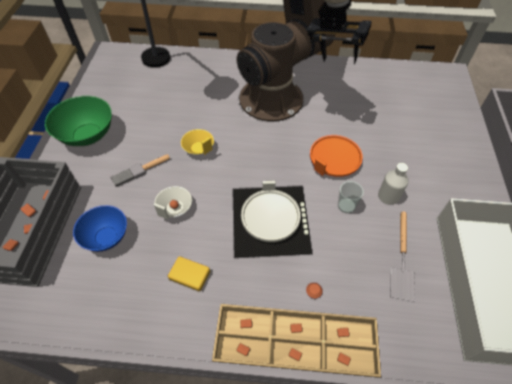

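View pics/side1.png

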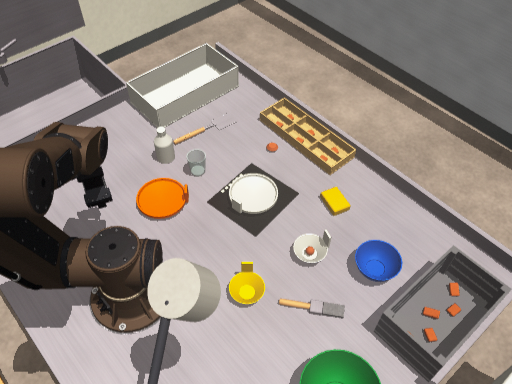

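```bash
cat > t4.py <<'E'
from u import *
def tv(q):
    z=fk(q,P)[1].as_matrix()[:,2]; return z[:2]
ta=np.deg2rad(71);t=.2
for sg in (1,-1):
 for phi_d in (-60,0,60,90):
  for r in (450,600,800):
   for z in (250,450):
    phi=np.deg2rad(phi_d); X=np.r_[r*np.cos(phi),r*np.sin(phi),z]
    # base tilt orientation with arbitrary yaw, choose yaw s.t. q6=sg*2.6
    e,v=ik(X,Rtool(ta,t,1),[[phi,.5,1.5,0,1.0,0],[phi,.2,2,0,.8,0]])
    if e>1: continue
    dq=sg*2.65-v[5]; v=v.copy(); v[5]=sg*2.65
    if True:
      q=v.copy()
      for k in range(4):
        x,R=fk(q,P); q=solve(q,x,R*rz(sg*.18),600)
      print(sg,phi_d,r,z,'d',np.round(tv(q)-tv(v),3),'dx',np.round(fk(q,P)[0]-X),np.round(q,2))
E
python3 t4.py 2>/dev/null
```

```text
1 -60 450 250 d [ 0.192 -0.012] dx [-134.    4.  -44.] [-1.68  0.25  2.03  0.27  1.08  2.69]
1 -60 450 450 d [ 0.114 -0.002] dx [-177.   -2.  -28.] [-1.72  0.06  1.64  0.15  1.65  2.69]
1 -60 600 250 d [ 0.205 -0.003] dx [-147.    3.  -51.] [-1.55  0.45  1.73  0.3   1.17  2.69]
1 -60 600 450 d [0.103 0.   ] dx [-189.  -12.  -41.] [-1.57  0.31  1.36  0.17  1.66  2.69]
1 -60 800 250 d [ 0.167 -0.006] dx [-170.    8.  -52.] [-1.43  0.71  1.22  0.26  1.37  2.69]
1 -60 800 450 d [ 0.01  -0.031] dx [-192.   -9.  -45.] [-1.41  0.64  0.81  0.1   1.83  2.69]
1 0 450 250 d [0.108 0.13 ] dx [-57. -81. -61.] [-0.62  0.22  2.16  0.49  0.87  2.69]
1 0 450 450 d [0.073 0.109] dx [ -82. -131.  -45.] [-0.74 -0.01  1.78  0.32  1.48  2.69]
1 0 600 250 d [0.118 0.157] dx [-65. -89. -67.] [-0.49  0.41  1.88  0.51  0.92  2.69]
1 0 600 450 d [0.079 0.128] dx [ -81. -141.  -63.] [-0.57  0.23  1.55  0.36  1.42  2.69]
1 0 800 250 d [0.119 0.17 ] dx [ -87. -104.  -69.] [-0.39  0.64  1.44  0.47  1.08  2.69]
1 0 800 450 d [0.082 0.103] dx [ -97. -142.  -77.] [-0.42  0.52  1.14  0.33  1.48  2.69]
1 60 450 250 d [
[... 2476 characters left out ...]
0.074] dx [-125.   39.  -28.] [ 1.21  0.65  1.28 -0.27  1.01 -2.69]
-1 60 800 450 d [ 0.142 -0.044] dx [-167.   62.  -23.] [ 1.24  0.58  0.88 -0.15  1.48 -2.69]
-1 90 450 250 d [0.154 0.038] dx [-86. -13. -36.] [ 1.78  0.19  2.09 -0.41  0.72 -2.69]
-1 90 450 450 d [0.147 0.029] dx [-139.  -23.  -29.] [ 1.9   0.02  1.7  -0.29  1.29 -2.69]
-1 90 600 250 d [0.19  0.056] dx [-95. -25. -44.] [ 1.76  0.39  1.81 -0.43  0.78 -2.69]
-1 90 600 450 d [0.173 0.042] dx [-150.  -32.  -43.] [ 1.85  0.25  1.47 -0.31  1.28 -2.69]
-1 90 800 250 d [0.217 0.072] dx [-113.  -47.  -50.] [ 1.75  0.64  1.37 -0.41  0.95 -2.69]
-1 90 800 450 d [0.158 0.056] dx [-160.  -52.  -55.] [ 1.79  0.54  1.04 -0.28  1.37 -2.69]
```

```bash
cat > pl.py <<'E'
from u import *
from cell import env
def cur():
    s=env.state(); return np.array(s['eef_pos']),Ro.from_euler('xyz',s['tcp_rot']),np.array(s['joints'])
def plan(tg,n,turn=0,grip=-1,X=None,R=None,pr=True):
    """n rows moving to world tg with total turn(rad) about tool z"""
    x,r,_=cur(); X=x if X is None else X; R=r if R is None else R
    d=(np.array(tg)-X)/n; out=[]
    for k in range(n):
        b=R.inv().apply(d)/400; out.append(np.round(b,3).tolist()+[round(turn/n/np.pi,4),grip]); X=X+R.apply(np.array(out[-1][:3])*400); R=R*rz(out[-1][3]*np.pi)
    if pr:
        for o in out: print(*o,sep=',')
        print('max step mm',np.linalg.norm(d),'turn deg/row',np.rad2deg(turn/n))
    return X,R
def st():
    s=env.state(); q=s['joints']; R=Ro.from_euler('xyz',s['tcp_rot']).as_matrix()
    print('t',round(s['t'],2),'pos',np.round(s['eef_pos'],1),'rot',np.round(s['tcp_rot'],3),'q',np.round(q,3),'tiltvec',np.round(R[:2,2],3),'F',np.round(s['ft_force'],1),'op',round(s['opening'],3), 'ytool',round(float(np.degrees(np.arctan2(R[1,1],R[0,1]))),1))
E
python3 - <<'E'
from pl import *
X,R=plan([300,380,250],5); plan([570,-195,250],10,X=X,R=R)
q=cur()[2]
for tg in ([300,380,250],[570,-195,250]):
    q=go(q,tg,cur()[1],10); show(q)
E
```

```text
-0.079,0.111,0.022,0.0,-1
-0.079,0.111,0.022,0.0,-1
-0.079,0.111,0.022,0.0,-1
-0.079,0.111,0.022,0.0,-1
-0.079,0.111,0.022,0.0,-1
max step mm 55.01580147007176 turn deg/row 0.0
-0.111,-0.112,-0.023,0.0,-1
-0.111,-0.112,-0.023,0.0,-1
-0.111,-0.112,-0.023,0.0,-1
-0.111,-0.112,-0.023,0.0,-1
-0.111,-0.112,-0.023,0.0,-1
-0.111,-0.112,-0.023,0.0,-1
-0.111,-0.112,-0.023,0.0,-1
-0.111,-0.112,-0.023,0.0,-1
-0.111,-0.112,-0.023,0.0,-1
-0.111,-0.112,-0.023,0.0,-1
max step mm 63.517002633608335 turn deg/row 0.0
[300. 380. 250.] [2.935 0.003 2.808] [ 0.708  0.178  1.963  0.138  0.825 -0.614]
[ 570. -195.  250.] [2.935 0.003 2.808] [-0.531  0.433  1.575  0.219  1.18  -1.857]
```

```bash
python3 -m pendant '[-0.079,0.111,0.022,0,-1, -0.079,0.111,0.022,0,-1, -0.079,0.111,0.022,0,-1, -0.079,0.111,0.022,0,-1, -0.079,0.111,0.022,0,-1]' >/dev/null; python3 -m pendant '[-0.11,-0.112,-0.023,0,-1, -0.11,-0.112,-0.023,0,-1, -0.11,-0.112,-0.023,0,-1, -0.11,-0.112,-0.023,0,-1, -0.11,-0.112,-0.023,0,-1, -0.11,-0.112,-0.023,0,-1, -0.11,-0.112,-0.023,0,-1, -0.11,-0.112,-0.023,0,-1, -0.11,-0.112,-0.023,0,-1, -0.11,-0.112,-0.023,0,-1]'; python3 -c "
from pl import *
st()"
```

```text
t: 6.3
eef_pos: [566.9, -188.1, 249.9]
tcp_rot: [2.943, 0.005, 2.809]
ft_force: [1.6, 1.0, -0.2]
opening: 1.002
t 6.3 pos [ 566.9 -188.1  249.9] rot [2.943 0.005 2.809] q [-0.521  0.424  1.59   0.213  1.168 -1.847] tiltvec [0.069 0.184] F [ 1.6  1.  -0.2] op 1.002 ytool 71.0
```

```bash
python3 - <<'E' 2>/dev/null
from pl import *
q=cur()[2]
for k in range(9):
    x,R=fk(q,P); q=solve(q,x,R*rz(-np.pi*.059),600); print(k+1,np.round(fk(q,P)[0]),fk(q,P)[1].as_matrix()[:2,2].round(3),q.round(2))
E
```

```text
1 [ 567. -188.  250.] [0.069 0.184] [-0.52  0.42  1.59  0.21  1.17 -2.03]
2 [ 567. -188.  250.] [0.069 0.184] [-0.52  0.42  1.59  0.21  1.17 -2.22]
3 [ 567. -188.  250.] [0.069 0.184] [-0.52  0.42  1.59  0.21  1.17 -2.4 ]
4 [ 567. -188.  250.] [0.069 0.184] [-0.52  0.42  1.59  0.21  1.17 -2.59]
5 [ 577. -174.  255.] [0.056 0.163] [-0.48  0.43  1.57  0.19  1.18 -2.69]
6 [ 595. -138.  262.] [0.033 0.111] [-0.39  0.43  1.54  0.12  1.19 -2.69]
7 [ 608. -100.  265.] [0.016 0.056] [-0.3   0.43  1.52  0.06  1.19 -2.69]
8 [617. -60. 265.] [ 0.006 -0.002] [-0.2   0.44  1.51 -0.    1.19 -2.69]
9 [619. -20. 261.] [ 0.004 -0.062] [-0.11  0.44  1.52 -0.07  1.17 -2.69]
```

```bash
python3 -m pendant '[0,0,0,-0.059,-1, 0,0,0,-0.059,-1, 0,0,0,-0.059,-1, 0,0,0,-0.059,-1, 0,0,0,-0.059,-1, 0,0,0,-0.059,-1]' >/dev/null; python3 -c "
from pl import *
st()"
```

```text
t 7.05 pos [ 594.5 -136.2  261.9] rot [ 3.076  0.095 -2.464] q [-0.385  0.427  1.541  0.124  1.187 -2.683] tiltvec [0.032 0.11 ] F [ 0.1 -0.2  0.1] op 0.999 ytool 129.2
```

```bash
python3 -m pendant '[0,0,0,-0.059,-1, 0,0,0,-0.059,-1, 0,0,0,0,-1]' >/dev/null; python3 -c "
from pl import *
st()"
cat > sc.py <<'E'
from pl import *
# sim pouring at dish: start vertical tool, q6=2.6, sg=+1, with compensation shift holding TCP
import sys
E
python3 - <<'E' 2>/dev/null
from pl import *
# pour via q6 limit at dish; flipped grasp. hold TCP by feedback-style compensation
for sg in (1,-1):
  for X0 in ([545,100,230],[545,100,330],[620,60,300]):
    X0=np.array(X0,float)
    e,v=ik(X0,Rtool(0,0,1),[[0,.4,1.6,0,1.1,0]]); v[5]=sg*2.65; q=v.copy()
    print(sg,X0,v.round(2))
    for k in range(30):
        x,R=fk(q,P); c=(X0-x); 
        c=1.0*c; c*=min(1,60/max(1e-9,np.linalg.norm(c)))
        q=solve(q,x+c,R*rz(sg*np.pi*.059),600)
        if k%3==2:
            x,R=fk(q,P); M=R.as_matrix(); 
            o=M[:2,2]/np.linalg.norm(M[:2,2]); # tilt dir; low rim dir=-o ; cup x = -tool y (flipped)
            cx=-M[:,1]; lowt=np.array([-o[0],-o[1],0]);
            # angle about cup axis between tab and lowest rim point
            zc=-M[:,2]; low=np.array([0,0,-1])-zc*(-zc[2]); low/=np.linalg.norm(low)
            print(k+1,'tilt',np.degrees(np.arccos(-M[2,2])).round(1),'az',np.degrees(np.arctan2(o[1],o[0])).round(),'tab-low',np.degrees(np.arccos(low@cx)).round(),x.round(),q.round(2))
E
```

```text
t 7.42 pos [616.1 -54.2 265.7] rot [-3.137  0.005 -2.225] q [-0.196  0.434  1.514  0.003  1.187 -2.684] tiltvec [0.007 0.001] F [-0. -0. -0.] op 1.003 ytool 142.5
1 [545. 100. 230.] [0.06 0.37 1.71 0.   1.05 2.65]
3 tilt 12.0 az 78.0 tab-low 112.0 [532.  54. 211.] [-0.13  0.35  1.83  0.26  0.96  2.69]
6 tilt 26.7 az 68.0 tab-low 100.0 [523.  70. 191.] [-0.23  0.36  1.97  0.64  0.84  2.69]
9 tilt 39.1 az 58.0 tab-low 84.0 [522.  89. 181.] [-0.28  0.37  2.11  1.07  0.77  2.69]
12 tilt 49.3 az 48.0 tab-low 64.0 [523. 102. 178.] [-0.3   0.4   2.25  1.52  0.76  2.69]
15 tilt 58.0 az 39.0 tab-low 44.0 [519. 108. 174.] [-0.3   0.45  2.4   1.98  0.87  2.69]
18 tilt 66.4 az 30.0 tab-low 23.0 [495. 103. 160.] [-0.32  0.61  2.58  2.31  1.19  2.69]
21 tilt 74.4 az 27.0 tab-low 1.0 [451.  86. 148.] [-0.45  0.96  2.79  2.26  1.68  2.69]
24 tilt 84.0 az 27.0 tab-low 27.0 [446.  71. 106.] [-0.57  1.37  2.79  1.96  1.95  2.69]
27 tilt 93.9 az 26.0 tab-low 53.0 [423.  91.  87.] [-0.53  1.72  2.79  1.62  2.16  2.69]
30 tilt 102.7 az 21.0 tab-low 81.0 [401. 131. 101.] [-0.2   1.9   2.79  1.2   2.55  2.6
[... 4058 characters left out ...]
8.0 tab-low 96.0 [585.  77. 237.] [ 0.32  0.43  1.82 -0.93  0.94 -2.69]
12 tilt 50.4 az -55.0 tab-low 81.0 [554. 114. 225.] [ 0.45  0.46  1.91 -1.13  1.   -2.69]
15 tilt 54.1 az -59.0 tab-low 65.0 [482. 151. 179.] [ 0.61  0.54  2.   -1.13  1.1  -2.69]
18 tilt 59.3 az -62.0 tab-low 48.0 [400. 158. 131.] [ 0.76  0.64  2.13 -1.13  1.16 -2.69]
21 tilt 65.7 az -62.0 tab-low 31.0 [315. 136.  92.] [ 0.9   0.77  2.29 -1.13  1.18 -2.69]
24 tilt 72.8 az -61.0 tab-low 11.0 [234.  89.  74.] [ 1.05  0.95  2.46 -1.13  1.15 -2.69]
27 tilt 80.6 az -58.0 tab-low 9.0 [166.  29.  86.] [ 1.22  1.18  2.65 -1.13  1.04 -2.69]
30 tilt 90.5 az -55.0 tab-low 29.0 [118. -22. 116.] [ 1.42  1.48  2.79 -1.13  0.85 -2.69]
```

Run:
```python
from pl import *
X,R=plan([583,-278,235],15,turn=2.78)
print(X,R.as_euler('xyz'))
```

```text
0.033,-0.018,0.005,0.059,-1
0.029,-0.024,0.005,0.059,-1
0.024,-0.029,0.005,0.059,-1
0.018,-0.033,0.005,0.059,-1
0.012,-0.036,0.005,0.059,-1
0.005,-0.037,0.005,0.059,-1
-0.002,-0.038,0.005,0.059,-1
-0.009,-0.037,0.005,0.059,-1
-0.015,-0.034,0.005,0.059,-1
-0.021,-0.031,0.005,0.059,-1
-0.027,-0.027,0.005,0.059,-1
-0.031,-0.021,0.005,0.059,-1
-0.035,-0.015,0.005,0.059,-1
-0.037,-0.008,0.005,0.059,-1
-0.038,-0.002,0.005,0.059,-1
max step mm 15.218255440142745 turn deg/row 10.618817803091256
[ 583.14273814 -278.19406854  235.22163453] [ 3.13535048 -0.00325412  1.27792355]
```

```bash
python3 -m pendant '[0.033,-0.018,0.005,0.059,-1, 0.029,-0.024,0.005,0.059,-1, 0.024,-0.029,0.005,0.059,-1, 0.018,-0.033,0.005,0.059,-1, 0.012,-0.036,0.005,0.059,-1, 0.005,-0.037,0.005,0.059,-1, -0.002,-0.038,0.005,0.059,-1, -0.009,-0.037,0.005,0.059,-1]' >/dev/null; python3 -m pendant '[-0.015,-0.034,0.005,0.059,-1, -0.021,-0.031,0.005,0.059,-1, -0.027,-0.027,0.005,0.059,-1, -0.031,-0.021,0.005,0.059,-1, -0.035,-0.015,0.005,0.059,-1, -0.037,-0.008,0.005,0.059,-1, -0.038,-0.002,0.005,0.059,-1, 0,0,0,0,-1]' >/dev/null
python3 - <<'E'
from pl import *
from h import *
st()
im=snap('wrist','wr1'); 
for c in ('wrist','side'):
  if c=='side': env.read_camera(c)
  for t in ['cup','cup_tab','ball_center']:
    print(c,t,[(np.round(r['xyz'],1).tolist(),round(r['confidence'],2)) for r in env.landmark_of(t,c)])
st()
E
```

```text
t 9.43 pos [ 579.8 -283.   234. ] rot [ 3.138e+00 -3.000e-03  1.271e+00] q [-0.558  0.502  1.485  0.004  1.152 -0.26 ] tiltvec [0.004 0.001] F [-0.2 -0.1 -0.5] op 1.002 ytool -17.2
wrist cup [([277.5, -231.2, 3.6], 0.89), ([528.0, -259.7, -3.3], 0.8)]
wrist cup_tab [([581.4, -279.3, 88.6], 0.74), ([311.0, -189.1, 90.1], 0.69)]
wrist ball_center [([531.1, -260.9, 20.6], 0.54)]
side cup [([529.3, -262.9, -0.3], 0.81)]
side cup_tab [([584.2, -279.8, 86.1], 0.93), ([315.4, -186.4, 90.6], 0.85)]
side ball_center [([529.4, -260.7, 16.6], 0.42)]
t 9.82 pos [ 579.4 -280.5  233.2] rot [ 3.140e+00 -3.000e-03  1.274e+00] q [-0.555  0.501  1.488  0.003  1.152 -0.26 ] tiltvec [0.002 0.002] F [0.1 0.4 0.4] op 1.001 ytool -17.0
```

View pics/wr1.png

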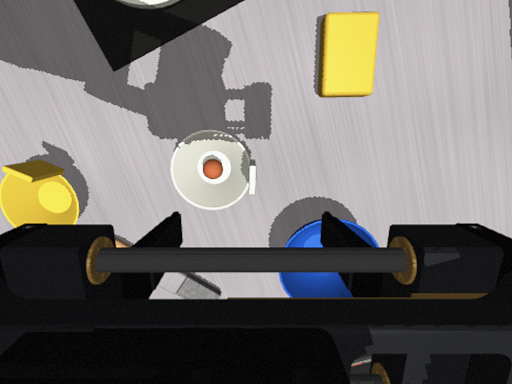

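```bash
cat >> h.py <<'E'
def wproj(p,pos,rot):
    from scipy.spatial.transform import Rotation as Ro
    m=env.camera_model('wrist'); T=np.array(m['tool_from_camera']); R=Ro.from_euler('xyz',rot).as_matrix()
    pt=R.T@(np.array(p)-pos); c=T[:3,:3].T@(pt-T[:3,3]); return m['fx']*c[0]/c[2]+m['cx'],m['fy']*c[1]/c[2]+m['cy']
E
python3 - <<'E'
from h import *
pos=[579.4,-281.,233.4];rot=[3.139,-.003,1.273]
im=cv2.imread('pics/wr1.png'); 
c=im[110:230,150:290]; k=5; c=cv2.resize(c,None,fx=k,fy=k,interpolation=cv2.INTER_CUBIC)
def cup(p,yaw):
    cx=np.array([np.cos(yaw),np.sin(yaw),0]);cy=np.array([-np.sin(yaw),np.cos(yaw),0]);o=np.array([p[0],p[1],0])
    tab=[o+cx*x+cy*y+[0,0,90] for x,y in((53,-18),(61,-18),(61,18),(53,18))]
    rim=[o+57*(cx*np.cos(a)+cy*np.sin(a))+[0,0,38] for a in np.linspace(0,6.28,60)]
    return tab,rim
for p,yaw,col in [((528.5,-261.5),-.32,(0,0,255)),((528.5,-261.5),-.25,(255,0,0))]:
    for pts in cup(p,yaw):
        a=np.array([[((u-150)*k),((v-110)*k)] for u,v in [wproj(q,pos,rot) for q in pts]]).astype(int)
        cv2.polylines(c,[a],True,col,1)
cv2.imwrite('pics/ov1.png',c)
E
```

```text
(no output)
```

View pics/ov1.png

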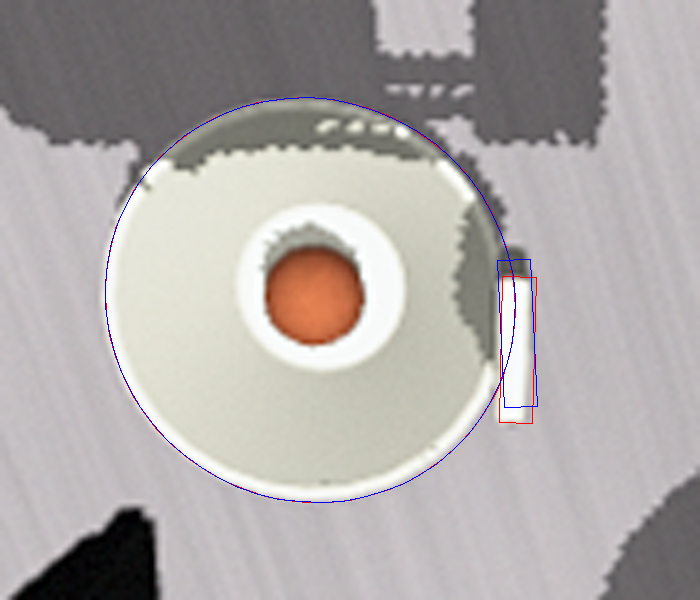

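Run:
```python
from pl import *
X,R=plan([582.6,-279.4,120],3,turn=.024,grip=0); X,R=plan([582.6,-279.4,50],4,grip=0,X=X,R=R)
```

```text
0.001,0.002,0.094,0.0025,0
0.001,0.002,0.094,0.0025,0
0.001,0.002,0.094,0.0025,0
max step mm 37.75113557526502 turn deg/row 0.4583662361046586
0.0,0.0,0.044,0.0,0
0.0,0.0,0.044,0.0,0
0.0,0.0,0.044,0.0,0
0.0,0.0,0.044,0.0,0
max step mm 17.60287855005665 turn deg/row 0.0
```

```bash
python3 -m pendant '[0,0,0,0,0, 0.001,0.002,0.094,0.0025,0, 0.001,0.002,0.094,0.0025,0, 0.001,0.002,0.094,0.0025,0, 0,0,0,0,0]' >/dev/null
python3 - <<'E'
from pl import *
from h import *
st(); snap('wrist','wr2'); plan([582.6,-279.4,50],4,grip=0)
E
```

```text
t 10.45 pos [ 581.1 -279.4  118. ] rot [-3.138 -0.004  1.25 ] q [-0.552  0.622  1.601  0.004  0.923 -0.233] tiltvec [-0.002  0.005] F [-0.6  0.4  0.8] op 0.538 ytool -18.4
0.0,0.0,0.044,0.0,0
0.0,0.0,0.044,0.0,0
0.0,0.0,0.044,0.0,0
0.0,0.0,0.044,0.0,0
max step mm 17.50421921515483 turn deg/row 0.0
```

View pics/wr2.png

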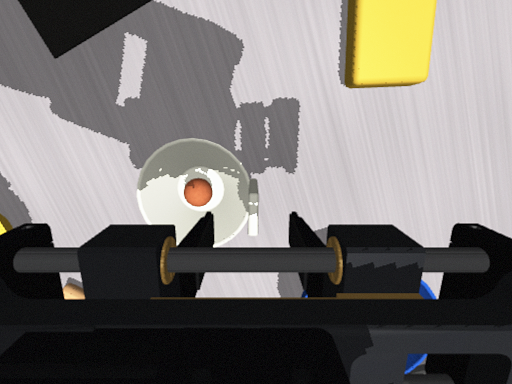

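```bash
python3 -m pendant '[0,0,0.044,0,0, 0,0.002,0.044,0,0, 0,0.002,0.044,0,0, 0,0,0.04,0,0, 0,0,0,0,0.3, 0,0,0,0,0.6, 0,0,0,0,1, 0,0,0,0,1, 0,0,0,0,1]'
python3 - <<'E'
from pl import *
from h import *
st(); snap('wrist','wr3'); snap('side','side3')
E
```

```text
t: 11.62
eef_pos: [583.6, -280.2, 52.0]
tcp_rot: [3.141, -0.003, 1.249]
ft_force: [-0.9, 0.7, 4.0]
opening: 0.082
t 11.62 pos [ 583.6 -280.2   52. ] rot [ 3.141e+00 -3.000e-03  1.249e+00] q [-0.551  0.707  1.641  0.005  0.793 -0.233] tiltvec [0.002 0.003] F [-0.9  0.7  4. ] op 0.082 ytool -18.4
```

View pics/wr3.png

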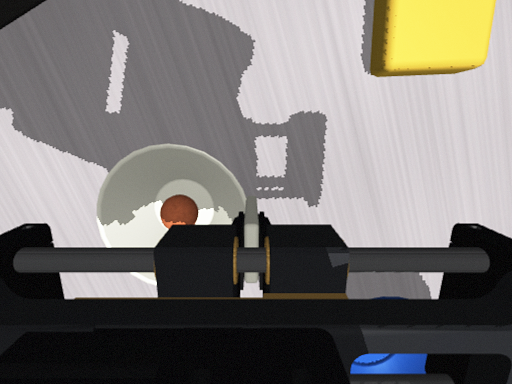

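```bash
python3 -m pendant '[0,0,-0.03,0,1, 0,0,-0.06,0,1, 0,0,-0.08,0,1, 0,0,-0.1,0,1, 0,0,-0.12,0,1, 0,0,-0.12,0,1, 0,0,-0.08,0,1, 0,0,-0.04,0,1]'
cat > pour.py <<'E'
from pl import *
H=52.
def cupinfo(q):
    x,R=fk(q,P); M=R.as_matrix(); cx=M[:,1]; cz=-M[:,2]; cy=np.cross(cz,cx)
    C=np.c_[cx,cy,cz]; o=x-C@np.array([57,0,H])
    low=np.array([0,0,-1])-cz*(-cz[2]); n=np.linalg.norm(low); low=low/max(n,1e-9)
    lip=o+57*low+38*cz; tl=np.degrees(np.arccos(np.clip(low@cx,-1,1)))
    # lowest point of cup
    zs=min([(o+57*(cx*np.cos(a)+cy*np.sin(a))+38*cz)[2] for a in np.linspace(0,6.28,40)]+[(o+26*(cx*np.cos(a)+cy*np.sin(a)))[2] for a in np.linspace(0,6.28,40)])
    hd=low[:2]/np.linalg.norm(low[:2]) if n>1e-3 else low[:2]
    return np.degrees(np.arccos(np.clip(cz[2],-1,1))),tl,lip,zs,o,hd
E
python3 - <<'E' 2>/dev/null
from pour import *
st()
q00=cur()[2]
for X0 in ([600,60,300],[600,80,300],[630,80,330],[640,110,350]):
    X0=np.array(X0,float)
    e,v=ik(X0,Rtool(0,0,1),[[0,.4,1.6,0,1.1,0]]); v[5]=2.65; q=v.copy()
    print(X0)
    for k in range(20):
        x,R=fk(q,P); c=X0-x; c*=min(1,60/max(1e-9,np.linalg.norm(c)))
        q=solve(q,x+c,R*rz(np.pi*.059),600)
        if k>7 or k%3==2:
            ti,tl,lip,zs,o,hd=cupinfo(q); print(k+1,'tilt %.1f tablow %.0f'%(ti,tl),'lip',lip.round(),'zmin',round(zs),'hd',hd.round(2),'tcp',fk(q,P)[0].round(),q.round(2))
E
```

```text
t: 12.72
eef_pos: [583.3, -281.1, 305.7]
tcp_rot: [3.138, -0.002, 1.249]
ft_force: [0.3, -0.0, -2.0]
opening: 0.08
t 12.72 pos [ 583.3 -281.1  305.7] rot [ 3.138e+00 -2.000e-03  1.249e+00] q [-0.552  0.453  1.376  0.003  1.309 -0.232] tiltvec [0.004 0.001] F [ 0.3 -0.  -2. ] op 0.08 ytool -18.4
[600.  60. 300.]
3 tilt 11.7 tablow 65 lip [623. -39. 261.] zmin 230 hd [-0.27 -0.96] tcp [581.   3. 281.] [-0.2   0.35  1.62  0.22  1.17  2.69]
6 tilt 27.1 tablow 75 lip [606. -37. 223.] zmin 204 hd [-0.41 -0.91] tcp [569.  14. 255.] [-0.31  0.34  1.78  0.55  1.03  2.69]
9 tilt 41.3 tablow 89 lip [596. -21. 189.] zmin 181 hd [-0.54 -0.84] tcp [566.  37. 236.] [-0.38  0.35  1.95  0.94  0.93  2.69]
10 tilt 45.6 tablow 94 lip [594. -15. 178.] zmin 174 hd [-0.58 -0.81] tcp [567.  45. 232.] [-0.39  0.36  2.01  1.08  0.9   2.69]
11 tilt 49.7 tablow 100 lip [591.  -9. 169.] zmin 168 hd [-0.62 -0.78] tcp [567.  52. 229.] [-0.39  0.37  2.06  1.23  0.89  2.69]
12 tilt 53.5 tablow 107 lip [588.  -2. 160.] zmin 160 hd [-0.66 -0.75] tcp [568.  58. 227.] [-0.39  0.38  2.11  1.37  0.89  2.69]
13 tilt 57.1 t
[... 5803 characters left out ...]
. 116. 241.] [-0.3   0.43  2.16  1.7   0.95  2.69]
16 tilt 67.3 tablow 125 lip [607.  74. 150.] zmin 150 hd [-0.72 -0.69] tcp [590. 123. 238.] [-0.28  0.45  2.21  1.85  0.98  2.69]
17 tilt 70.5 tablow 132 lip [600.  83. 140.] zmin 140 hd [-0.76 -0.65] tcp [587. 128. 234.] [-0.27  0.47  2.27  2.    1.03  2.69]
18 tilt 73.5 tablow 138 lip [592.  92. 129.] zmin 129 hd [-0.79 -0.61] tcp [581. 131. 229.] [-0.25  0.5   2.32  2.13  1.1   2.69]
19 tilt 76.4 tablow 145 lip [580.  99. 117.] zmin 117 hd [-0.82 -0.57] tcp [570. 132. 221.] [-0.24  0.55  2.39  2.24  1.2   2.69]
20 tilt 79.3 tablow 151 lip [564. 102. 104.] zmin 104 hd [-0.84 -0.54] tcp [554. 128. 211.] [-0.25  0.62  2.46  2.31  1.34  2.69]
```

Run:
```python
from pour import *
X,R=plan([600,80,300],14,turn=2.30,grip=1)
```

```text
0.062,-0.018,0.001,0.0523,1
0.058,-0.027,0.001,0.0523,1
0.053,-0.037,0.001,0.0523,1
0.046,-0.045,0.001,0.0523,1
0.038,-0.052,0.001,0.0523,1
0.029,-0.057,0.001,0.0523,1
0.02,-0.061,0.001,0.0523,1
0.009,-0.064,0.001,0.0523,1
-0.001,-0.065,0.001,0.0523,1
-0.012,-0.063,0.001,0.0523,1
-0.022,-0.061,0.001,0.0523,1
-0.032,-0.056,0.001,0.0523,1
-0.04,-0.05,0.001,0.0523,1
-0.048,-0.043,0.001,0.0523,1
max step mm 25.826542272753635 turn deg/row 9.412878062863525
```

```bash
python3 -m pendant '[0.062,-0.018,0.001,0.0523,1, 0.058,-0.027,0.001,0.0523,1, 0.053,-0.037,0.001,0.0523,1, 0.046,-0.045,0.001,0.0523,1, 0.038,-0.052,0.001,0.0523,1, 0.029,-0.057,0.001,0.0523,1, 0.02,-0.061,0.001,0.0523,1, 0.009,-0.064,0.001,0.0523,1]' >/dev/null; python3 -m pendant '[-0.001,-0.065,0.001,0.0523,1, -0.012,-0.063,0.001,0.0523,1, -0.022,-0.061,0.001,0.0523,1, -0.032,-0.056,0.001,0.0523,1, -0.04,-0.05,0.001,0.0523,1, -0.024,-0.022,0.001,0.0523,1, 0,0,0,0,1]' >/dev/null;  python3 - <<'E'
from pour import *
from h import *
st(); snap('wrist','wr4'); snap('scene','scene4')
E
```

```text
t 14.6 pos [598.4  67.2 297.9] rot [-3.140e+00  2.000e-03 -1.049e+00] q [1.000e-03 3.870e-01 1.503e+00 3.000e-03 1.250e+00 2.620e+00] tiltvec [0.    0.002] F [-0.4  0.1 -0.8] op 0.082 ytool -150.1
```

View pics/wr4.png

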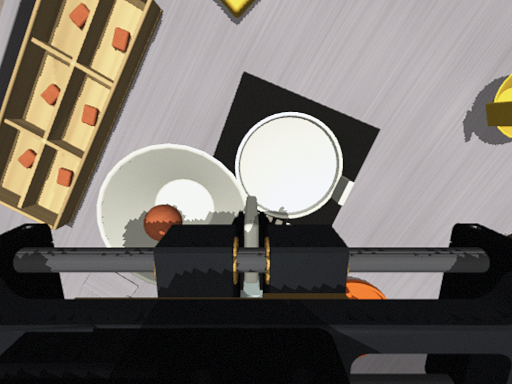

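View pics/scene4.png

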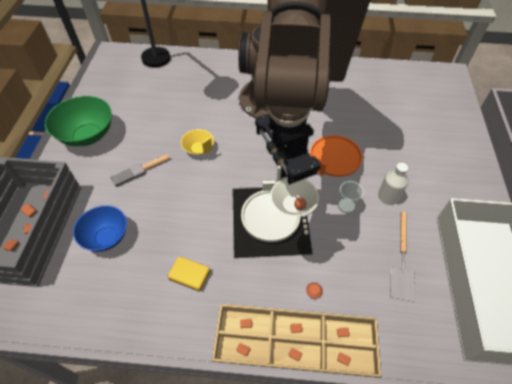

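```bash
cat >> pour.py <<'E'
def limplan(X0,n,turn=.059,maxc=40,grip=1,q=None,gain=1.):
    q=cur()[2] if q is None else q; q=np.clip(q,LO,HI)
    X0=np.array(X0,float)
    for k in range(n):
        x,R=fk(q,P); c=gain*(X0-x); c*=min(1,maxc/max(1e-9,np.linalg.norm(c)))
        b=np.round(R.inv().apply(c)/400,3); q=solve(q,x+R.apply(b*400),R*rz(np.pi*turn),600)
        ti,tl,lip,zs,o,hd=cupinfo(q)
        print(','.join(str(v) for v in [*b,turn,grip]),'   tilt %.1f tl %.0f'%(ti,tl),'lip',lip.round(),'tcp',fk(q,P)[0].round(),q.round(2))
    return q
E
python3 - <<'E' 2>/dev/null
from pour import *
limplan([600,80,300],12)
E
```

```text
-0.028,-0.02,-0.004,0.059,1    tilt 2.5 tl 61 lip [644.  15. 283.] tcp [598.  49. 298.] [-0.05  0.38  1.51  0.05  1.24  2.69]
-0.069,-0.035,-0.002,0.059,1    tilt 6.6 tl 63 lip [635. -11. 273.] tcp [590.  28. 291.] [-0.12  0.37  1.56  0.12  1.21  2.69]
-0.089,-0.046,-0.005,0.059,1    tilt 11.1 tl 66 lip [625. -27. 261.] tcp [582.  14. 281.] [-0.18  0.36  1.61  0.21  1.17  2.69]
-0.09,-0.044,-0.007,0.059,1    tilt 15.6 tl 69 lip [615. -41. 247.] tcp [573.   4. 270.] [-0.24  0.35  1.67  0.3   1.13  2.69]
-0.091,-0.041,-0.009,0.059,1    tilt 20.1 tl 72 lip [603. -50. 230.] tcp [563.  -2. 257.] [-0.29  0.34  1.74  0.4   1.08  2.69]
-0.092,-0.038,-0.01,0.059,1    tilt 24.5 tl 76 lip [592. -56. 211.] tcp [554.  -4. 242.] [-0.33  0.34  1.81  0.5   1.03  2.69]
-0.094,-0.033,-0.012,0.059,1    tilt 28.7 tl 81 lip [581. -57. 190.] tcp [545.  -1. 226.] [-0.37  0.35  1.88  0.62  0.97  2.69]
-0.095,-0.027,-0.015,0.059,1    tilt 32.7 tl 86 lip [571. -55. 170.] tcp [539.   5. 210.] [-0.39  0.36  1.95  0.74  0.92  2.69]
-0.096,-0.02,-0.018,0.059,1    tilt 36.4 tl 92 lip [562. -49. 150.] tcp [534.  14. 196.] [-0.41  0.37  2.02  0.88  0.87  2.69]
-0.097,-0.013,-0.022,0.059,1    tilt 39.7 tl 98 lip [554. -40. 131.] tcp [531.  25. 183.] [-0.41  0.39  2.08  1.02  0.83  2.69]
-0.097,-0.005,-0.025,0.059,1    tilt 42.8 tl 105 lip [546. -30. 114.] tcp [529.  37. 172.] [-0.41  0.4   2.14  1.17  0.8   2.69]
-0.096,0.004,-0.027,0.059,1    tilt 45.5 tl 111 lip [539. -19.  98.] tcp [527.  49. 164.] [-0.4   0.42  2.2   1.33  0.78  2.69]
```

```bash
python3 - <<'E' 2>/dev/null
from pour import *
limplan([600,80,310],6,maxc=60)
E
```

```text
-0.028,-0.021,-0.029,0.059,1    tilt 2.4 tl 61 lip [644.  14. 293.] tcp [598.  49. 308.] [-0.05  0.37  1.5   0.04  1.27  2.69]
-0.07,-0.035,-0.002,0.059,1    tilt 6.5 tl 63 lip [635. -11. 283.] tcp [590.  27. 301.] [-0.12  0.36  1.54  0.12  1.23  2.69]
-0.123,-0.062,-0.007,0.059,1    tilt 11.5 tl 65 lip [626. -19. 272.] tcp [583.  22. 292.] [-0.17  0.35  1.6   0.22  1.19  2.69]
-0.132,-0.069,-0.014,0.059,1    tilt 16.6 tl 67 lip [619. -22. 259.] tcp [577.  22. 283.] [-0.21  0.34  1.65  0.32  1.15  2.69]
-0.133,-0.068,-0.018,0.059,1    tilt 21.7 tl 70 lip [614. -22. 246.] tcp [573.  24. 273.] [-0.25  0.34  1.71  0.42  1.1   2.69]
-0.134,-0.064,-0.024,0.059,1    tilt 26.7 tl 74 lip [608. -20. 233.] tcp [569.  29. 264.] [-0.28  0.33  1.76  0.54  1.06  2.69]
```

```bash
python3 -m pendant '[-0.028,-0.021,-0.029,0.059,1, -0.07,-0.035,-0.002,0.059,1, -0.123,-0.062,-0.007,0.059,1, -0.132,-0.069,-0.014,0.059,1, -0.133,-0.068,-0.018,0.059,1, -0.134,-0.064,-0.024,0.059,1]' >/dev/null;  python3 - <<'E' 2>/dev/null
from pour import *
from h import *
st(); print(cupinfo(cur()[2])); im=snap('wrist','wr5')
limplan([600,80,310],6,maxc=60)
E
```

```text
t 15.45 pos [568.6  28.  263.9] rot [-2.998  0.443 -1.635] q [-0.286  0.333  1.766  0.537  1.058  2.681] tiltvec [0.17  0.415] F [ 0.2  0.3 -1.4] op 0.079 ytool 172.8
(np.float64(26.622757198564162), np.float64(73.22817092580702), array([607.78891539, -20.45624135, 233.23028757]), np.float64(213.15132561994574), array([633.59866213,  42.43903534, 224.80169674]), array([-0.3796389 , -0.92513475]))
-0.134,-0.061,-0.03,0.059,1    tilt 31.6 tl 78 lip [604. -17. 220.] tcp [566.  35. 256.] [-0.31  0.33  1.82  0.66  1.02  2.69]
-0.137,-0.052,-0.034,0.059,1    tilt 36.4 tl 83 lip [600. -11. 207.] tcp [565.  43. 248.] [-0.33  0.34  1.88  0.79  0.98  2.69]
-0.138,-0.045,-0.039,0.059,1    tilt 41.0 tl 88 lip [597.  -5. 196.] tcp [564.  52. 242.] [-0.35  0.34  1.94  0.92  0.95  2.69]
-0.139,-0.036,-0.042,0.059,1    tilt 45.3 tl 93 lip [594.   2. 185.] tcp [565.  60. 237.] [-0.36  0.35  2.    1.06  0.92  2.69]
-0.141,-0.025,-0.046,0.059,1    tilt 49.4 tl 99 lip [591.   9. 174.] tcp [565.  68. 234.] [-0.36  0.36  2.05  1.2   0.9   2.69]
-0.142,-0.015,-0.047,0.059,1    tilt 53.3 tl 105 lip [588.  16. 165.] tcp [565.  75. 231.] [-0.37  0.37  2.1   1.35  0.9   2.69]
```

View pics/wr5.png

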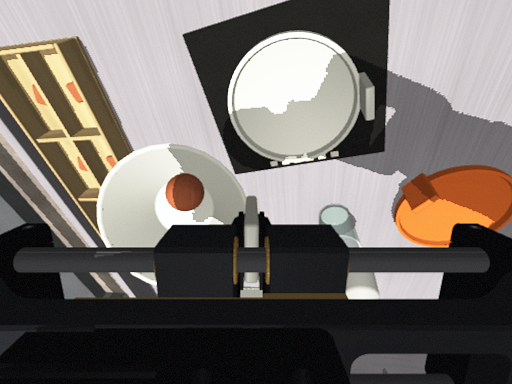

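```bash
python3 -m pendant '[-0.134,-0.061,-0.03,0.059,1, -0.137,-0.052,-0.034,0.059,1, -0.138,-0.045,-0.039,0.059,1, -0.139,-0.036,-0.042,0.059,1, 0,0,0,0,1]' >/dev/null;  python3 - <<'E' 2>/dev/null
from pour import *
from h import *
st(); q=cur()[2];print(cupinfo(q)); im=snap('wrist','wr6')
x,R=fk(q,P)
# pure translation test to candidates, then continue limit turns
for d in ([-15,20,-60],[-15,25,-80],[0,0,-60]):
    q2=q.copy()
    for k in range(4): xx,RR=fk(q2,P); q2=solve(np.clip(q2,LO,HI),xx+np.array(d)/4,RR,600)
    i=cupinfo(q2); print(d,i[0],i[1],i[2].round(),q2.round(2))
E
```

```text
t 16.12 pos [564.7  61.3 236.6] rot [ 3.101  0.782 -2.206] q [-0.353  0.352  1.993  1.048  0.918  2.682] tiltvec [0.385 0.591] F [-0.4  0.2 -1.3] op 0.084 ytool 145.2
(np.float64(44.88167615437161), np.float64(92.35993393924167), array([594.90860588,   3.21517064, 184.84640246]), np.float64(179.79593405346176), array([631.5930413 ,  59.52202006, 198.14267663]), array([-0.54587703, -0.8378653 ]))
[-15, 20, -60] 44.88167614622402 92.35993395003042 [580.  23. 125.] [-0.32  0.43  2.1   1.2   0.82  2.48]
[-15, 25, -80] 44.881676143337415 92.35993395415571 [580.  28. 105.] [-0.31  0.47  2.11  1.26  0.8   2.41]
[0, 0, -60] 44.88167614748266 92.35993394764556 [595.   3. 125.] [-0.35  0.45  2.05  1.16  0.85  2.5 ]
```

View pics/wr6.png

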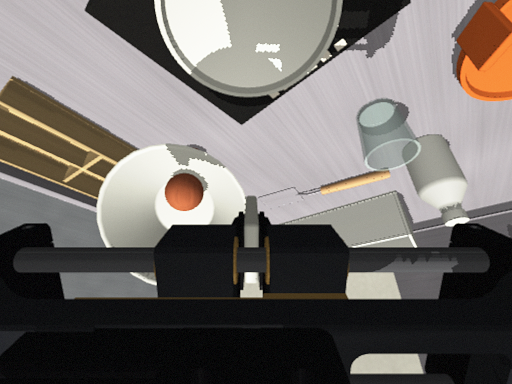

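```bash
cat > t7.py <<'E'
from pour import *
import itertools
q0=np.clip(cur()[2],LO,HI)
best=[]
def sim(q,X0,n,turn=.04,maxc=40):
    out=[]
    for k in range(n):
        x,R=fk(q,P); c=X0-x; c*=min(1,maxc/max(1e-9,np.linalg.norm(c)))
        q=solve(q,x+c,R*rz(np.pi*turn),600); out.append((q,)+cupinfo(q)[:4]+(cupinfo(q)[5],))
    return out
for pre in ([0,0,0],[0,20,-60],[10,40,-80],[20,50,-90]):
  q=q0.copy()
  for k in range(3): x,R=fk(q,P); q=solve(q,x+np.array(pre)/3,R,600)
  x=fk(q,P)[0]
  for d in itertools.product((-10,20,50),(0,30,60),(0,40,80)):
    o=sim(q,x+np.array(d),9)
    err=0
    for s in o:
        if 56<s[1]<72: err+=np.hypot(s[3][0]-563,s[3][1]-58)+.3*abs(s[3][2]-95)+(100 if s[3][2]<75 else 0)
    if max(s[1] for s in o)<60: err=1e9
    best.append((err,pre,d))
best.sort(key=lambda b:b[0])
for b in best[:4]:
  print(b)
  q=q0.copy()
  for k in range(3): x,R=fk(q,P); q=solve(q,x+np.array(b[1])/3,R,600)
  for s in sim(q,fk(q,P)[0]+np.array(b[2]),10): print('  %.1f %.0f'%(s[1],s[2]),s[3].round(),s[5].round(2),s[0].round(2))
E
python3 t7.py 2>/dev/null
```

```text
(np.float64(33.70474933067566), [20, 50, -90], (-10, 0, 80))
  45.0 99 [606.  49. 129.] [-0.55 -0.84] [-0.24  0.44  2.03  1.21  0.8   2.69]
  47.4 104 [584.  46. 131.] [-0.58 -0.82] [-0.27  0.41  2.1   1.29  0.8   2.69]
  49.8 108 [580.  48. 126.] [-0.61 -0.8 ] [-0.28  0.42  2.13  1.39  0.81  2.69]
  52.1 113 [576.  50. 121.] [-0.63 -0.77] [-0.28  0.42  2.16  1.49  0.81  2.69]
  54.3 117 [572.  52. 116.] [-0.66 -0.75] [-0.28  0.43  2.2   1.59  0.83  2.69]
  56.5 122 [569.  55. 111.] [-0.69 -0.72] [-0.28  0.44  2.23  1.69  0.84  2.69]
  58.6 126 [565.  58. 105.] [-0.72 -0.7 ] [-0.28  0.46  2.26  1.8   0.87  2.69]
  60.7 131 [560.  62.  99.] [-0.74 -0.67] [-0.28  0.47  2.3   1.9   0.9   2.69]
  62.7 135 [556.  66.  93.] [-0.77 -0.64] [-0.28  0.49  2.33  1.99  0.94  2.69]
  64.7 140 [550.  71.  87.] [-0.79 -0.61] [-0.27  0.51  2.37  2.09  0.98  2.69]
(np.float64(48.455207390571154), [0, 20, -60], (20, 30, 40))
  45.6 99 [602.  41. 141.] [-0.55 -0.83] [-0.27  0.42  2.03  1.19  0.82  2.69]
  47.6 103 [596.  47. 129.] [-0.58 -0.82] [-0.26  0.43  2.08  1.3   0.8   2.69]
  49.8 108 [591.  48
[... 1636 characters left out ...]
6. 139.] [-0.58 -0.82] [-0.3   0.39  2.11  1.27  0.83  2.69]
  50.0 108 [570.  38. 135.] [-0.61 -0.8 ] [-0.31  0.39  2.15  1.36  0.83  2.69]
  52.4 112 [566.  40. 129.] [-0.63 -0.77] [-0.31  0.4   2.18  1.46  0.84  2.69]
  54.7 117 [563.  43. 124.] [-0.66 -0.75] [-0.32  0.41  2.21  1.56  0.85  2.69]
  56.9 121 [559.  46. 118.] [-0.69 -0.72] [-0.32  0.42  2.24  1.66  0.86  2.69]
  59.0 126 [555.  49. 112.] [-0.72 -0.7 ] [-0.32  0.44  2.28  1.76  0.89  2.69]
  61.1 130 [550.  53. 106.] [-0.74 -0.67] [-0.32  0.45  2.31  1.86  0.92  2.69]
  63.1 135 [546.  57.  99.] [-0.76 -0.64] [-0.32  0.47  2.35  1.95  0.96  2.69]
  65.1 140 [540.  62.  92.] [-0.79 -0.62] [-0.31  0.5   2.39  2.04  1.    2.69]
```

```bash
python3 - <<'E' 2>/dev/null
from pour import *
q=np.clip(cur()[2],LO,HI); x,R=fk(q,P)
plan(x+np.array([-5,12,-50]),4,grip=1)
for k in range(4): xx,RR=fk(q,P); q=solve(q,xx+np.array([-5,12,-50])/4,RR,600)
x=fk(q,P)[0]; print(x)
limplan(x+np.array([20,30,40]),8,turn=.04,maxc=40,q=q)
E
```

```text
0.019,0.006,0.025,0.0,1
0.019,0.006,0.025,0.0,1
0.019,0.006,0.025,0.0,1
0.019,0.006,0.025,0.0,1
max step mm 12.895525961225578 turn deg/row 0.0
[560.38078764  73.07935911 187.26591755]
-0.1,0.003,-0.005,0.04,1    tilt 45.8 tl 98 lip [596.  33. 148.] tcp [569.  94. 205.] [-0.29  0.4   2.04  1.18  0.84  2.69]
-0.066,-0.0,-0.015,0.04,1    tilt 48.0 tl 103 lip [590.  39. 137.] tcp [566. 101. 198.] [-0.29  0.41  2.08  1.28  0.82  2.69]
-0.074,-0.009,-0.03,0.04,1    tilt 50.2 tl 108 lip [586.  40. 129.] tcp [565. 102. 195.] [-0.29  0.42  2.12  1.38  0.82  2.69]
-0.082,-0.004,-0.032,0.04,1    tilt 52.4 tl 112 lip [582.  42. 123.] tcp [564. 104. 193.] [-0.3   0.43  2.15  1.48  0.83  2.69]
-0.088,0.001,-0.033,0.04,1    tilt 54.6 tl 117 lip [578.  45. 117.] tcp [564. 106. 192.] [-0.3   0.44  2.18  1.58  0.84  2.69]
-0.092,0.007,-0.032,0.04,1    tilt 56.8 tl 121 lip [574.  48. 111.] tcp [563. 107. 191.] [-0.3   0.45  2.22  1.68  0.85  2.69]
-0.094,0.013,-0.031,0.04,1    tilt 58.9 tl 126 lip [570.  51. 105.] tcp [562. 108. 190.] [-0.3   0.46  2.25  1.78  0.88  2.69]
-0.094,0.02,-0.027,0.04,1    tilt 61.0 tl 130 lip [566.  55. 100.] tcp [561. 109. 188.] [-0.3   0.48  2.28  1.88  0.91  2.69]
```

```bash
python3 -m pendant '[0.019,0.006,0.025,0,1, 0.019,0.006,0.025,0,1, 0.019,0.006,0.025,0,1, 0.019,0.006,0.025,0,1, -0.1,0.003,-0.005,0.04,1, -0.066,0,-0.015,0.04,1, -0.074,-0.009,-0.03,0.04,1, -0.082,-0.004,-0.032,0.04,1, -0.088,0.001,-0.033,0.04,1]' >/dev/null;  python3 - <<'E' 2>/dev/null
from pour import *
from h import *
st(); q=cur()[2];print(cupinfo(q)); im=snap('wrist','wr7'); snap('scene','scene7'); snap('side','side7')
limplan([580,103,227],5,turn=.04,maxc=40)
E
```

```text
t 17.3 pos [564.4 106.3 190.2] rot [ 2.577  0.816 -3.014] q [-0.298  0.443  2.185  1.586  0.835  2.682] tiltvec [0.542 0.609] F [-1.2  0.5 -1.8] op 0.079 ytool 122.1
(np.float64(54.63326541476832), np.float64(116.68343774491949), array([578.26722324,  45.10835297, 114.78904715]), np.float64(114.86406827979327), array([620.82413912,  92.88186014, 139.27579711]), array([-0.66516303, -0.74669816]))
-0.093,0.008,-0.037,0.04,1    tilt 56.7 tl 121 lip [573.  47. 111.] tcp [563. 107. 191.] [-0.3   0.45  2.22  1.68  0.85  2.69]
-0.094,0.013,-0.031,0.04,1    tilt 58.8 tl 126 lip [569.  51. 105.] tcp [562. 108. 190.] [-0.3   0.46  2.25  1.78  0.87  2.69]
-0.094,0.02,-0.027,0.04,1    tilt 60.9 tl 130 lip [565.  54. 100.] tcp [561. 109. 188.] [-0.3   0.48  2.28  1.88  0.9   2.69]
-0.093,0.027,-0.023,0.04,1    tilt 62.9 tl 135 lip [561.  59.  93.] tcp [559. 110. 186.] [-0.3   0.5   2.32  1.97  0.94  2.69]
-0.092,0.034,-0.018,0.04,1    tilt 64.9 tl 139 lip [555.  63.  86.] tcp [556. 111. 183.] [-0.29  0.52  2.36  2.07  0.99  2.69]
```

View pics/wr7.png

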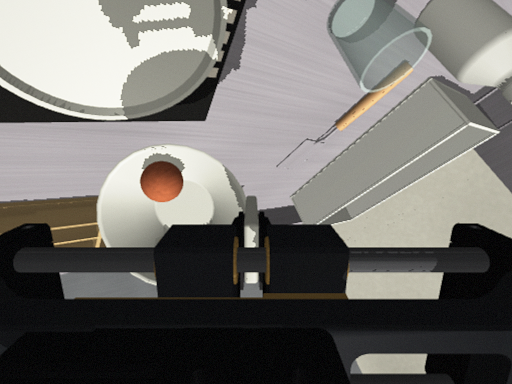

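View pics/side7.png

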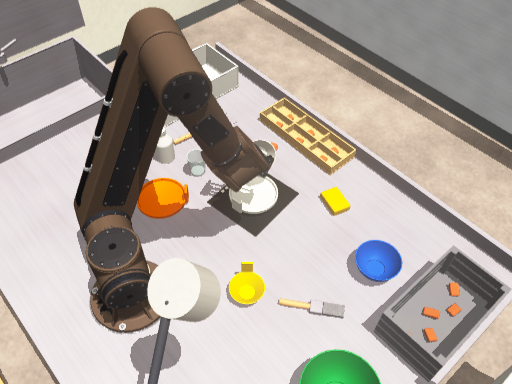

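```bash
python3 -m pendant '[-0.093,0.008,-0.037,0.04,1, -0.094,0.013,-0.031,0.04,1, 0,0,0,0,1, 0,0,0,0,1]' >/dev/null;  python3 - <<'E' 2>/dev/null
from pour import *
from h import *
st(); q=cur()[2];print(cupinfo(q)); im=snap('wrist','wr8')
limplan([580,103,227],4,turn=.04,maxc=40)
E
```

```text
t 17.95 pos [562.6 107.9 189.2] rot [2.378 0.771 2.968] q [-0.301  0.463  2.25   1.779  0.874  2.684] tiltvec [0.615 0.595] F [ 0.2  0.  -1. ] op 0.081 ytool 113.8
(np.float64(58.812998136218845), np.float64(125.42948061839668), array([570.01508755,  50.25491074, 104.9791939 ]), np.float64(105.08280772910946), array([614.6092187 ,  93.36450828, 134.06400209]), array([-0.71897277, -0.69503824]))
-0.094,0.021,-0.028,0.04,1    tilt 60.9 tl 130 lip [566.  54. 100.] tcp [561. 109. 189.] [-0.3   0.48  2.28  1.88  0.9   2.69]
-0.093,0.027,-0.023,0.04,1    tilt 62.9 tl 135 lip [561.  58.  94.] tcp [560. 110. 187.] [-0.29  0.49  2.32  1.97  0.94  2.69]
-0.092,0.034,-0.018,0.04,1    tilt 64.8 tl 139 lip [556.  63.  87.] tcp [557. 111. 184.] [-0.29  0.52  2.36  2.07  0.99  2.69]
-0.09,0.042,-0.012,0.04,1    tilt 66.8 tl 144 lip [550.  67.  80.] tcp [553. 111. 180.] [-0.29  0.55  2.39  2.15  1.05  2.69]
```

View pics/wr8.png

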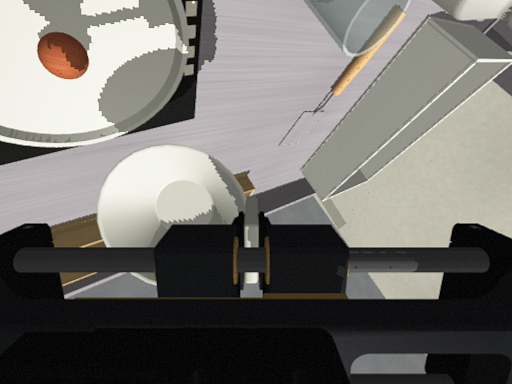

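```bash
cat > t8.py <<'E'
from pour import *
import sys
q0=np.clip(cur()[2],LO,HI)
def lift(q,n=5,d=(0,0,25)):
    for k in range(n): x,R=fk(q,P); q=solve(q,x+np.array(d),R,600)
    return q
q1=lift(q0); show(q1)
res=[]
for az in (-60,-50,-40,-30,-20,-10,0,10,20):
  for r in (480,560,650):
    for z in (320,):
      X0=np.array([r*np.cos(np.deg2rad(az)),r*np.sin(np.deg2rad(az)),z]); q=q1.copy(); tr=[];zm=999
      for k in range(60):
        x,R=fk(q,P); c=X0-x; c*=min(1,50/max(1e-9,np.linalg.norm(c)))
        q=solve(q,x+c,R*rz(-np.pi*.059),600); t=cupinfo(q)[0]; tr.append(t); zm=min(zm,cupinfo(q)[3])
        if t<2: break
      i=int(np.argmin(tr)); res.append((tr[i],az,r,z,i+1,round(zm)))
res.sort()
for r in res[:10]: print(r)
E
python3 t8.py 2>/dev/null
```

```text
[538.5 116.4 249.2] [2.354 0.86  2.93 ] [-0.3    0.324  2.302  1.807  0.886  2.69 ]
(np.float64(10.621011412703895), -20, 650, 320, 48, 114)
(np.float64(13.991172285888654), -30, 480, 320, 46, 81)
(np.float64(15.19769885086387), -20, 560, 320, 44, 59)
(np.float64(17.634104733762467), -20, 480, 320, 44, 58)
(np.float64(18.788067265938587), -10, 650, 320, 43, 64)
(np.float64(19.914163126023098), -10, 560, 320, 43, 49)
(np.float64(21.836330485995646), -10, 480, 320, 43, 54)
(np.float64(24.102683442104727), 0, 650, 320, 42, 59)
(np.float64(24.552803575766607), 0, 560, 320, 42, 47)
(np.float64(26.21814815610636), -30, 560, 320, 45, 183)
```

```bash
cat > t8.py <<'E'
from pour import *
import itertools, time
q0=np.clip(cur()[2],LO,HI)
q1=q0.copy()
for k in range(6):
    x,R=fk(q1,P); q1=solve(q1,x+np.array([0,0,25.]),R*rz(-np.pi*.059),600)
show(q1)
np.save('q1.npy',q1)
def sim(X0,q,N=60,maxc=50):
  tr=[];zm=999
  for k in range(N):
    x,R=fk(q,P); c=X0-x; c*=min(1,maxc/max(1e-9,np.linalg.norm(c)))
    q=solve(q,x+c,R*rz(-np.pi*.059),600); ti=cupinfo(q); tr.append(ti[0]); zm=min(zm,ti[3])
    if ti[0]<1.5 or (k>20 and ti[0]>min(tr)+6): break
  i=int(np.argmin(tr)); return tr[i],i+1,round(zm)
if __name__=='__main__':
  res=[]
  for az,r,z in itertools.product((-32,-28,-24,-20,-16),(600,650,700,750),(330,400)):
    X0=np.array([r*np.cos(np.deg2rad(az)),r*np.sin(np.deg2rad(az)),z]); res.append(sim(X0,q1.copy())+(az,r,z))
  res.sort()
  for r in res[:10]: print(r)
E
time python3 t8.py 2>/dev/null
```

```text
[562.6 107.7 339.3] [-2.477  0.854 -1.569] [-0.301  0.177  2.082  1.388  0.868  2.17 ]
(np.float64(12.570164999143469), 40, 225, -20, 600, 330)
(np.float64(13.634625246491895), 39, 225, -16, 650, 330)
(np.float64(14.895620963681312), 38, 225, -16, 600, 330)
(np.float64(16.925629251019526), 41, 225, -24, 600, 330)
(np.float64(17.887314011517734), 41, 295, -20, 600, 400)
(np.float64(18.67498006594405), 39, 295, -16, 600, 400)
(np.float64(21.848561850077797), 39, 295, -16, 650, 400)
(np.float64(22.981775638672858), 38, 225, -20, 650, 330)
(np.float64(25.00744718734063), 37, 225, -16, 700, 330)
(np.float64(33.00443094414718), 37, 225, -28, 600, 330)
real	0m48.297s
user	0m47.011s
sys	0m0.229s
```

```bash
cat > t9.py <<'E'
from pour import *
q1=np.load('q1.npy'); x1,R1=fk(q1,P)
rng=np.random.default_rng(1); res=[]
import time; t0=time.time()
def pol(r,az,z): return np.array([r*np.cos(np.deg2rad(az)),r*np.sin(np.deg2rad(az)),z])
def limsim(q,Xf,N=24,maxc=50,turn=-.059):
  tr=[];zm=999
  for k in range(N):
    x,R=fk(q,P); c=Xf(k)-x; c*=min(1,maxc/max(1e-9,np.linalg.norm(c)))
    q=solve(q,x+c,R*rz(np.pi*turn),600); ti=cupinfo(q); tr.append(ti[0]); zm=min(zm,ti[3])
    if ti[0]<1. or (ti[0]>min(tr)+3): break
  i=int(np.argmin(tr)); return tr[i],i+1,round(zm)
def start(X):
  e,v=ik(X,R1,[[-.6,.4,1.8,1.,.9,0],[-.9,.4,1.8,1.3,.9,-1],[-.3,.3,1.9,1.2,.9,1]])
  if e>1: return None
  v=v.copy(); v[5]=-2.6; return v
if __name__=='__main__':
  while time.time()-t0<240:
    az,r,z=rng.uniform(-50,0),rng.uniform(520,720),rng.uniform(280,380)
    daz=rng.uniform(-40,40)
    v=start(pol(r,az,z))
    if v is None: continue
    o=limsim(v,lambda k:pol(r,az+daz*k/12,z)); res.append(o+(round(az,1),round(r),round(z),round(daz,1)))
  res.sort()
  print(len(res))
  for r in res[:12]: print(r)
E
python3 t9.py 2>/dev/null
```

```text
444
(np.float64(4.56578783807738), 22, 211, -31.8, 565, 291, 5.2)
(np.float64(6.266544001914824), 23, 226, -30.2, 521, 306, -6.3)
(np.float64(7.430441924517907), 20, 241, -27.1, 552, 320, -3.8)
(np.float64(7.632798069237974), 21, 207, -46.3, 534, 289, 26.7)
(np.float64(7.785357095496137), 20, 203, -48.2, 527, 284, 29.5)
(np.float64(7.889118329849077), 15, 201, -28.5, 567, 281, 8.1)
(np.float64(8.155536822231499), 16, 218, -24.2, 581, 297, -1.2)
(np.float64(8.654882291747231), 15, 201, -21.4, 611, 281, 1.5)
(np.float64(8.747637927440298), 16, 208, -19.3, 528, 289, -23.2)
(np.float64(9.23030951064009), 16, 204, -14.2, 537, 286, -37.6)
(np.float64(9.665311400241277), 16, 228, -23.3, 552, 308, -6.4)
(np.float64(9.89885012443564), 15, 209, -24.9, 528, 290, 1.9)
```

```bash
cat > t10.py <<'E'
from t9 import *
x,R,q=cur()
X,Rr=plan(x+np.array([0,0,150]),6,turn=-6*.059*np.pi,grip=1)
T=pol(567,-28.5,281)
e,v=ik(T,Rr,[[-.6,.4,1.8,1.,.9,0],[-.9,.4,1.8,1.3,.9,1],[-.3,.3,1.9,1.2,.9,1.5]]); print(e,v.round(2))
tn=-2.6-v[5]; n=int(np.ceil(abs(tn)/np.deg2rad(10.6))); print('turn',tn,n)
plan(T,n,turn=tn,grip=1,X=X,R=Rr)
E
python3 t10.py 2>/dev/null
```

```text
-0.044,0.031,-0.032,-0.059,1
-0.049,0.022,-0.032,-0.059,1
-0.052,0.013,-0.032,-0.059,1
-0.053,0.003,-0.032,-0.059,1
-0.053,-0.007,-0.032,-0.059,1
-0.051,-0.016,-0.032,-0.059,1
max step mm 24.999999999999996 turn deg/row -10.62
3.841367944224762e-07 [-1.04  0.46  1.83  1.01  1.38  1.92]
turn -4.521928986682086 25
0.029,-0.01,-0.024,-0.0576,1
0.031,-0.005,-0.024,-0.0576,1
0.031,0.001,-0.024,-0.0576,1
0.03,0.007,-0.024,-0.0576,1
0.029,0.012,-0.024,-0.0576,1
0.026,0.017,-0.024,-0.0576,1
0.023,0.021,-0.024,-0.0576,1
0.018,0.025,-0.024,-0.0576,1
0.014,0.028,-0.024,-0.0576,1
0.008,0.03,-0.024,-0.0576,1
0.003,0.031,-0.024,-0.0576,1
-0.003,0.031,-0.024,-0.0576,1
-0.008,0.03,-0.024,-0.0576,1
-0.013,0.028,-0.024,-0.0576,1
-0.018,0.025,-0.024,-0.0576,1
-0.022,0.021,-0.024,-0.0576,1
-0.026,0.017,-0.024,-0.0576,1
-0.029,0.012,-0.024,-0.0576,1
-0.03,0.007,-0.024,-0.0576,1
-0.031,0.001,-0.024,-0.0576,1
-0.031,-0.005,-0.024,-0.0576,1
-0.029,-0.01,-0.024,-0.0576,1
-0.027,-0.015,-0.024,-0.0576,1
-0.024,-0.02,-0.024,-0.0576,1
-0.02,-0.024,-0.024,-0.0576,1
max step mm 15.53637940576212 turn deg/row -10.363497847790104
```

```bash
python3 -m pendant '[-0.044,0.031,-0.032,-0.059,1, -0.049,0.022,-0.032,-0.059,1, -0.052,0.013,-0.032,-0.059,1, -0.053,0.003,-0.032,-0.059,1, -0.053,-0.007,-0.032,-0.059,1, -0.051,-0.016,-0.032,-0.059,1]' >/dev/null
python3 -m pendant '[0.029,-0.01,-0.024,-0.0576,1, 0.031,-0.005,-0.024,-0.0576,1, 0.031,0.001,-0.024,-0.0576,1, 0.03,0.007,-0.024,-0.0576,1, 0.029,0.012,-0.024,-0.0576,1, 0.026,0.017,-0.024,-0.0576,1, 0.023,0.021,-0.024,-0.0576,1, 0.018,0.025,-0.024,-0.0576,1, 0.014,0.028,-0.024,-0.0576,1]' >/dev/null
python3 -m pendant '[0.008,0.03,-0.024,-0.0576,1, 0.003,0.031,-0.024,-0.0576,1, -0.003,0.031,-0.024,-0.0576,1, -0.008,0.03,-0.024,-0.0576,1, -0.013,0.028,-0.024,-0.0576,1, -0.018,0.025,-0.024,-0.0576,1, -0.022,0.021,-0.024,-0.0576,1, -0.026,0.017,-0.024,-0.0576,1]' >/dev/null
python3 -m pendant '[-0.029,0.012,-0.024,-0.0576,1, -0.03,0.007,-0.024,-0.0576,1, -0.031,0.001,-0.024,-0.0576,1, -0.031,-0.005,-0.024,-0.0576,1, -0.029,-0.01,-0.024,-0.0576,1, -0.027,-0.015,-0.024,-0.0576,1, -0.024,-0.02,-0.024,-0.0576,1]'
python3 - <<'E'
from pour import *
from h import *
st(); snap('scene','scene9'); print(cupinfo(cur()[2]))
E
```

```text
t: 21.75
eef_pos: [497.0, -259.9, 284.2]
tcp_rot: [2.12, 0.11, 2.405]
ft_force: [0.3, -0.1, -1.0]
opening: 0.084
t 21.75 pos [ 497.  -259.9  284.2] rot [2.12  0.11  2.405] q [-1.03   0.439  1.849  1.015  1.373 -2.423] tiltvec [0.615 0.594] F [ 0.3 -0.1 -1. ] op 0.084 ytool 57.9
(np.float64(58.705278190859694), np.float64(172.10978715767806), array([ 468.56861244, -299.81818539,  179.60781856]), np.float64(179.68309719595692), array([ 513.29309041, -256.76510671,  208.57596462]), array([-0.72044042, -0.69351683]))
```

View pics/scene9.png

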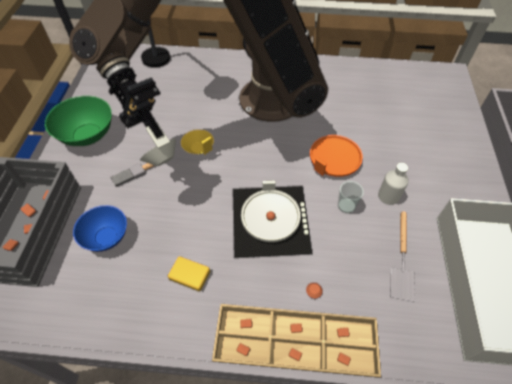

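```bash
cat > t11.py <<'E'
from t9 import *
q0=np.clip(cur()[2],LO,HI); x0=fk(q0,P)[0]
t0=time.time();res=[];rng=np.random.default_rng(3)
while time.time()-t0<200:
    p=(rng.uniform(450,680),rng.uniform(-45,-5),rng.uniform(-40,40),rng.uniform(260,320),rng.uniform(-60,60))
    r,az,daz,z,dr=p
    o=limsim(q0.copy(),lambda k:pol(r+dr*k/12,az+daz*k/12,z)); res.append((o[0],o[1],o[2])+tuple(round(a,1) for a in p))
res.sort(); print(len(res))
for r in res[:10]: print(r)
E
python3 t11.py 2>/dev/null
```

```text
350
(np.float64(4.340781041447163), 22, 181, 519.2, -30.2, -6.2, 282.8, 20.7)
(np.float64(4.638962870322989), 20, 186, 520.3, -37.0, 10.9, 292.8, 56.6)
(np.float64(5.364973166089081), 17, 169, 525.0, -34.0, 6.1, 265.1, -5.0)
(np.float64(5.5343644996649335), 19, 181, 597.2, -19.3, -8.7, 281.4, 26.3)
(np.float64(5.954816169403387), 18, 171, 660.8, -23.0, 7.6, 261.0, 38.6)
(np.float64(6.310733346729529), 20, 190, 579.4, -18.3, -14.1, 300.2, 13.8)
(np.float64(6.447469197933231), 22, 183, 547.0, -32.7, -2.3, 284.8, -50.2)
(np.float64(6.511503634608028), 17, 175, 508.4, -25.7, -12.6, 275.7, 8.6)
(np.float64(6.662635434854932), 16, 175, 543.1, -18.4, -13.4, 271.8, 51.8)
(np.float64(6.973314796407566), 18, 181, 620.8, -9.8, -22.6, 279.0, 7.7)
```

```bash
cat > t12.py <<'E'
from t9 import *
import sys
def rows(Xf,n,turn=-.059,maxc=50,grip=1,k0=0,q=None):
    q=np.clip(cur()[2] if q is None else q,LO,HI)
    for k in range(k0,k0+n):
        x,R=fk(q,P); c=Xf(k)-x; c*=min(1,maxc/max(1e-9,np.linalg.norm(c)))
        b=np.round(R.inv().apply(c)/400,3); q=solve(q,x+R.apply(b*400),R*rz(np.pi*turn),600)
        zv=fk(q,P)[1].as_matrix()[:2,2]
        print(','.join(str(v) for v in [*b,turn,grip]),'   tilt %.1f'%cupinfo(q)[0],zv.round(3),'zmin',round(cupinfo(q)[3]),'tcp',fk(q,P)[0].round(),q.round(2))
    return q
if __name__=='__main__':
    rows(lambda k:pol(525-5*k/12,-34+6.1*k/12,265),18)
E
python3 t12.py 2>/dev/null
```

```text
0.046,-0.082,-0.082,-0.059,1    tilt 58.7 [0.616 0.593] zmin 169 tcp [ 454. -284.  271.] [-1.12  0.45  1.88  0.97  1.41 -2.69]
0.028,-0.026,-0.026,-0.059,1    tilt 56.5 [0.586 0.593] zmin 208 tcp [ 466. -296.  307.] [-1.1   0.42  1.78  0.92  1.46 -2.69]
0.101,-0.065,0.034,-0.059,1    tilt 53.2 [0.543 0.589] zmin 229 tcp [ 483. -289.  323.] [-1.05  0.4   1.72  0.88  1.46 -2.69]
0.105,-0.061,0.031,-0.059,1    tilt 50.0 [0.499 0.58 ] zmin 249 tcp [ 499. -282.  339.] [-1.    0.39  1.66  0.83  1.47 -2.69]
0.108,-0.054,0.032,-0.059,1    tilt 46.6 [0.456 0.567] zmin 266 tcp [ 515. -272.  354.] [-0.94  0.37  1.6   0.78  1.47 -2.69]
0.111,-0.048,0.032,-0.059,1    tilt 43.3 [0.412 0.548] zmin 283 tcp [ 532. -260.  368.] [-0.89  0.37  1.55  0.73  1.48 -2.69]
0.113,-0.042,0.034,-0.059,1    tilt 39.9 [0.369 0.525] zmin 297 tcp [ 548. -246.  380.] [-0.83  0.36  1.5   0.68  1.48 -2.69]
0.115,-0.036,0.034,-0.059,1    tilt 36.6 [0.328 0.497] zmin 311 tcp [ 564. -228.  391.] [-0.76  0.36  1.45  0.63  1.49 -2.69]
0.116,-0.031,0.035,-0.059,1    tilt 33.1 [0.287 0.465] zmin 323 tcp [ 578. -208.  400.] [-
[... 453 characters left out ...]
8 [0.153 0.284] zmin 345 tcp [ 611. -102.  410.] [-0.42  0.33  1.35  0.33  1.45 -2.69]
0.118,-0.015,0.038,-0.059,1    tilt 15.0 [0.129 0.224] zmin 343 tcp [609. -72. 404.] [-0.34  0.31  1.37  0.26  1.42 -2.69]
0.118,-0.014,0.038,-0.059,1    tilt 11.1 [0.11  0.158] zmin 336 tcp [602. -43. 393.] [-0.26  0.3   1.4   0.19  1.37 -2.69]
0.118,-0.014,0.038,-0.059,1    tilt 7.5 [0.098 0.086] zmin 325 tcp [591. -16. 378.] [-0.19  0.28  1.46  0.11  1.32 -2.69]
0.118,-0.013,0.038,-0.059,1    tilt 5.3 [0.093 0.01 ] zmin 309 tcp [575.   7. 359.] [-0.11  0.27  1.53  0.02  1.26 -2.69]
0.119,-0.012,0.038,-0.059,1    tilt 6.7 [ 0.095 -0.07 ] zmin 288 tcp [556.  23. 336.] [-0.04  0.25  1.61 -0.07  1.18 -2.69]
```

```bash
python3 -m pendant '[0.046,-0.082,-0.082,-0.059,1, 0.028,-0.026,-0.026,-0.059,1, 0.101,-0.065,0.034,-0.059,1, 0.105,-0.061,0.031,-0.059,1, 0.108,-0.054,0.032,-0.059,1, 0.111,-0.048,0.032,-0.059,1]' >/dev/null; python3 -m pendant '[0.113,-0.042,0.034,-0.059,1, 0.115,-0.036,0.034,-0.059,1, 0.116,-0.031,0.035,-0.059,1, 0.117,-0.026,0.036,-0.059,1, 0.117,-0.022,0.037,-0.059,1]' >/dev/null
cat > t13.py <<'E'
from t12 import *
st()
q0=cur()[2]
for az in (-20,-30,-40):
  print(az); rows(lambda k:pol(600,az,330),12,turn=-.04,maxc=60)
E
python3 t13.py 2>/dev/null
```

```text
t 23.18 pos [ 592.8 -149.5  416.3] rot [ 2.88   0.403 -2.705] q [-0.564  0.316  1.386  0.479  1.467 -2.682] tiltvec [0.234 0.394] F [ 0.8 -0.6 -2.1] op 0.083 ytool 121.0
-20
0.112,-0.074,0.067,-0.04,1    tilt 24.3 [0.205 0.356] zmin 327 tcp [ 609. -146.  396.] [-0.52  0.35  1.37  0.43  1.43 -2.69]
0.131,-0.058,0.046,-0.04,1    tilt 21.0 [0.175 0.312] zmin 316 tcp [ 614. -142.  383.] [-0.49  0.36  1.37  0.37  1.41 -2.69]
0.138,-0.05,0.033,-0.04,1    tilt 17.6 [0.146 0.264] zmin 308 tcp [ 614. -138.  373.] [-0.46  0.37  1.37  0.31  1.39 -2.69]
0.14,-0.049,0.026,-0.04,1    tilt 14.1 [0.118 0.213] zmin 302 tcp [ 611. -136.  364.] [-0.43  0.37  1.39  0.25  1.38 -2.69]
0.14,-0.05,0.021,-0.04,1    tilt 10.6 [0.092 0.158] zmin 296 tcp [ 606. -135.  356.] [-0.41  0.36  1.4   0.19  1.36 -2.69]
0.139,-0.052,0.018,-0.04,1    tilt 7.0 [0.069 0.1  ] zmin 290 tcp [ 600. -135.  347.] [-0.38  0.36  1.42  0.12  1.33 -2.69]
0.139,-0.056,0.013,-0.04,1    tilt 3.5 [0.048 0.039] zmin 285 tcp [ 594. -137.  339.] [-0.36  0.36  1.45  0.06  1.31 -2.69]
0.137,-0.06,0.009,-0.04,1    tilt 2.1 [ 0.029 -0.024] zmi
[... 2873 characters left out ...]
61 0.142] zmin 366 tcp [ 612. -162.  425.] [-0.43  0.37  1.21  0.16  1.56 -2.69]
0.141,-0.043,0.028,-0.04,1    tilt 6.1 [0.042 0.097] zmin 357 tcp [ 607. -155.  414.] [-0.4   0.37  1.25  0.11  1.53 -2.69]
0.141,-0.043,0.029,-0.04,1    tilt 3.1 [0.024 0.048] zmin 346 tcp [ 599. -150.  401.] [-0.38  0.36  1.29  0.05  1.49 -2.69]
0.14,-0.043,0.03,-0.04,1    tilt 0.5 [ 0.008 -0.005] zmin 334 tcp [ 589. -146.  386.] [-0.35  0.34  1.35 -0.    1.44 -2.69]
0.14,-0.044,0.03,-0.04,1    tilt 3.6 [-0.007 -0.062] zmin 317 tcp [ 577. -144.  369.] [-0.33  0.33  1.41 -0.06  1.39 -2.69]
0.14,-0.045,0.03,-0.04,1    tilt 7.2 [-0.021 -0.123] zmin 300 tcp [ 565. -146.  351.] [-0.31  0.32  1.47 -0.13  1.33 -2.69]
```

```bash
python3 -m pendant '[0.125,-0.079,-0.025,-0.04,1, 0.133,-0.069,-0.011,-0.04,1, 0.137,-0.061,0.002,-0.04,1, 0.14,-0.054,0.011,-0.04,1, 0.141,-0.048,0.017,-0.04,1, 0.141,-0.045,0.022,-0.04,1, 0.141,-0.043,0.026,-0.04,1, 0.141,-0.043,0.028,-0.04,1, 0,0,0,0,1]' >/dev/null
cat > t14.py <<'E'
from t12 import *
st()
for az in (-20,-40,-60):
  print(az); rows(lambda k:pol(600,az,330),5,turn=-.04,maxc=60)
E
python3 t14.py 2>/dev/null
```

```text
t 24.3 pos [ 610.8 -155.2  420.3] rot [ 3.079  0.118 -2.448] q [-0.411  0.371  1.226  0.133  1.548 -2.682] tiltvec [0.051 0.123] F [-0.6 -0.3 -1.2] op 0.082 ytool 130.1
-20
0.104,-0.018,0.107,-0.04,1    tilt 4.9 [0.034 0.079] zmin 322 tcp [ 605. -138.  378.] [-0.37  0.37  1.33  0.09  1.44 -2.69]
0.129,-0.038,0.067,-0.04,1    tilt 1.6 [0.016 0.023] zmin 296 tcp [ 597. -131.  349.] [-0.34  0.37  1.4   0.03  1.36 -2.69]
0.137,-0.054,0.031,-0.04,1    tilt 2.2 [ 0.    -0.039] zmin 281 tcp [ 589. -134.  332.] [-0.32  0.36  1.45 -0.04  1.31 -2.69]
0.136,-0.062,0.01,-0.04,1    tilt 6.0 [-0.013 -0.104] zmin 271 tcp [ 582. -139.  323.] [-0.3   0.36  1.48 -0.11  1.28 -2.69]
0.135,-0.066,-0.001,-0.04,1    tilt 9.9 [-0.024 -0.17 ] zmin 265 tcp [ 576. -146.  316.] [-0.28  0.36  1.51 -0.18  1.25 -2.69]
-40
0.141,-0.044,0.028,-0.04,1    tilt 4.8 [0.033 0.078] zmin 352 tcp [ 604. -151.  408.] [-0.39  0.36  1.27  0.08  1.51 -2.69]
0.141,-0.043,0.029,-0.04,1    tilt 1.8 [0.015 0.027] zmin 341 tcp [ 595. -147.  394.] [-0.36  0.35  1.31  0.03  1.47 -2.69]
0.14,-0.044,0.03,-0.04,1    tilt 1.6 [-0.    -0.0
[... 251 characters left out ...]
 zmin 292 tcp [ 559. -146.  343.] [-0.3   0.32  1.5  -0.16  1.31 -2.69]
-60
0.148,-0.026,0.009,-0.04,1    tilt 4.9 [0.033 0.079] zmin 360 tcp [ 596. -148.  416.] [-0.39  0.35  1.27  0.09  1.52 -2.69]
0.147,-0.026,0.014,-0.04,1    tilt 1.9 [0.016 0.029] zmin 355 tcp [ 581. -140.  408.] [-0.36  0.32  1.32  0.03  1.49 -2.69]
0.146,-0.026,0.02,-0.04,1    tilt 1.4 [ 0.001 -0.024] zmin 345 tcp [ 565. -132.  397.] [-0.33  0.3   1.39 -0.02  1.45 -2.69]
0.146,-0.027,0.024,-0.04,1    tilt 4.7 [-0.013 -0.08 ] zmin 331 tcp [ 546. -127.  382.] [-0.31  0.27  1.46 -0.08  1.4  -2.69]
0.145,-0.026,0.028,-0.04,1    tilt 8.2 [-0.024 -0.14 ] zmin 314 tcp [ 527. -125.  365.] [-0.28  0.25  1.54 -0.15  1.34 -2.69]
```

```bash
python3 -m pendant '[0.104,-0.018,0.107,-0.04,1, 0.129,-0.038,0.067,-0.04,1, 0,0,0,0,1]' >/dev/null
cat > t14.py <<'E'
from t12 import *
st()
x=cur()[0]
for tn in (-.01,-.02,-.03):
  print(tn); rows(lambda k:x,3,turn=tn,maxc=60)
E
python3 t14.py 2>/dev/null
```

```text
t 24.68 pos [ 597.1 -130.   348.8] rot [ 3.133  0.03  -2.371] q [-0.336  0.367  1.403  0.031  1.365 -2.683] tiltvec [0.016 0.026] F [ 0.5 -0.9 -0.2] op 0.084 ytool 134.2
-0.01
0.0,0.0,-0.0,-0.01,1    tilt 1.4 [0.013 0.02 ] zmin 296 tcp [ 599. -124.  349.] [-0.32  0.37  1.4   0.02  1.37 -2.69]
0.014,-0.006,0.0,-0.01,1    tilt 0.8 [0.01  0.009] zmin 297 tcp [ 600. -120.  349.] [-0.31  0.37  1.4   0.01  1.37 -2.69]
0.023,-0.012,0.0,-0.01,1    tilt 0.4 [ 0.006 -0.003] zmin 297 tcp [ 601. -119.  349.] [-0.3   0.37  1.4  -0.    1.37 -2.69]
-0.02
0.0,0.0,-0.0,-0.02,1    tilt 0.9 [0.011 0.012] zmin 297 tcp [ 601. -117.  349.] [-0.31  0.37  1.4   0.01  1.37 -2.69]
0.031,-0.015,0.0,-0.02,1    tilt 0.7 [ 0.005 -0.011] zmin 297 tcp [ 603. -110.  349.] [-0.28  0.37  1.4  -0.01  1.37 -2.69]
0.048,-0.023,-0.0,-0.02,1    tilt 2.1 [-0.001 -0.037] zmin 296 tcp [ 603. -107.  348.] [-0.27  0.37  1.4  -0.04  1.36 -2.69]
-0.03
0.0,0.0,-0.0,-0.03,1    tilt 0.6 [0.009 0.003] zmin 297 tcp [ 603. -109.  349.] [-0.29  0.37  1.4   0.01  1.37 -2.69]
0.049,-0.023,0.0,-0.03,1    tilt 1.8 [ 0.001 -0.031] zmin 296 tcp [604. -99. 347.] [-0.26  0.37  1.4  -0.03  1.36 -2.69]
0.071,-0.036,-0.001,-0.03,1    tilt 4.1 [-0.005 -0.071] zmin 294 tcp [604. -95. 345.] [-0.23  0.37  1.41 -0.07  1.35 -2.69]
```

```bash
python3 -m pendant '[0,0,0,-0.01,1, 0.014,-0.006,0,-0.01,1, 0.023,-0.012,0,-0.01,1, 0,0,0,0,1]' >/dev/null
python3 - <<'E'
from pl import *
st(); X,R=plan([520,-200,130],7,turn=.5,grip=1); plan([520,-200,56],4,grip=1,X=X,R=R)
E
```

```text
t 25.18 pos [ 601.7 -117.9  349.8] rot [-3.131e+00  2.000e-03 -2.327e+00] q [-0.3    0.37   1.396 -0.003  1.365 -2.685] tiltvec [ 0.008 -0.006] F [-0.7 -0.1 -2. ] op 0.083 ytool 136.7
0.041,0.002,0.078,0.0227,1
0.041,-0.001,0.078,0.0227,1
0.041,-0.004,0.078,0.0227,1
0.041,-0.007,0.078,0.0227,1
0.04,-0.01,0.078,0.0227,1
0.04,-0.013,0.078,0.0227,1
0.039,-0.015,0.078,0.0227,1
max step mm 35.49431088807268 turn deg/row 4.09255567950588
0.0,0.0,0.047,0.0,1
0.0,0.0,0.047,0.0,1
0.0,0.0,0.047,0.0,1
0.0,0.0,0.047,0.0,1
max step mm 18.799253108375254 turn deg/row 0.0
```

```bash
python3 -m pendant '[0.041,0.002,0.078,0.0227,1, 0.041,-0.001,0.078,0.0227,1, 0.041,-0.004,0.078,0.0227,1, 0.041,-0.007,0.078,0.0227,1, 0.04,-0.01,0.078,0.0227,1, 0.04,-0.013,0.078,0.0227,1, 0.039,-0.015,0.078,0.0227,1, 0,0,0,0,1]' >/dev/null
python3 - <<'E'
from pl import *
from h import *
st(); snap('scene','scene10'); snap('side','side10'); plan([520,-200,56],4,grip=1)
E
```

```text
t 26.18 pos [ 518.7 -200.1  129.6] rot [-3.136  0.004 -2.828] q [-4.860e-01  4.950e-01  1.825e+00 -2.000e-03  8.150e-01 -2.370e+00] tiltvec [ 0.005 -0.004] F [-0.5  0.3 -0.6] op 0.082 ytool 108.0
0.001,0.001,0.047,0.0,1
0.001,0.001,0.047,0.0,1
0.001,0.001,0.047,0.0,1
0.001,0.001,0.047,0.0,1
max step mm 18.97746486617726 turn deg/row 0.0
```

View pics/scene10.png

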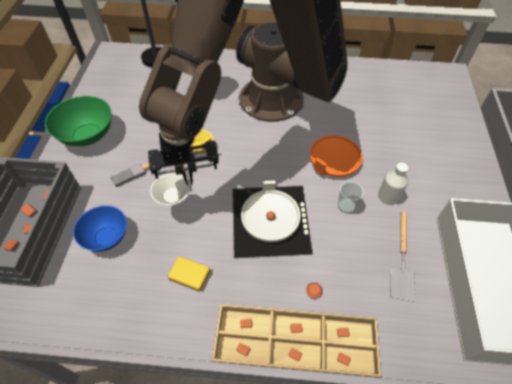

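View pics/side10.png

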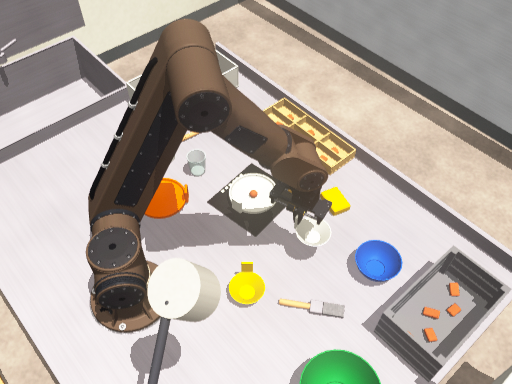

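```bash
python3 -m pendant '[0,0,0.047,0,1, 0,0,0.047,0,1, 0,0,0.047,0,1, 0,0,0.04,0,1, 0,0,0.008,0,1, 0,0,0.004,0,1, 0,0,0,0,1]'
```

```text
t: 27.15
eef_pos: [520.8, -200.3, 54.3]
tcp_rot: [-3.133, 0.007, -2.826]
ft_force: [-0.2, -0.7, -1.5]
opening: 0.084
```

```bash
python3 -m pendant '[0,0,0.003,0,1, 0,0,0.002,0,1, 0,0,0,0,1]'; python3 -c "
from h import *
snap('side','side11')
im=cv2.imread('pics/side11.png')[190:280,270:360]; cv2.imwrite('pics/c11.png',cv2.resize(im,None,fx=6,fy=6))"
```

```text
t: 27.52
eef_pos: [520.5, -200.2, 51.8]
tcp_rot: [-3.134, 0.006, -2.827]
ft_force: [0.7, 0.5, -1.8]
opening: 0.081
```

View pics/c11.png

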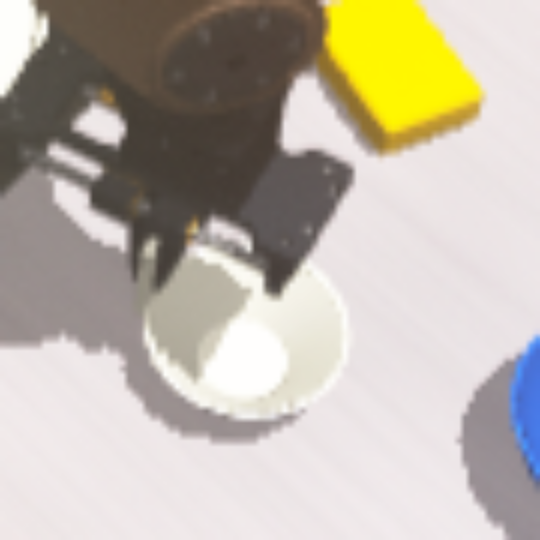

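```bash
python3 -m pendant '[0,0,0.003,0,1, 0,0,0.003,0,1, 0,0,0,0,1]'
```

```text
t: 27.95
eef_pos: [521.0, -200.0, 51.3]
tcp_rot: [-3.133, 0.008, -2.826]
ft_force: [-3.7, 6.6, 22.9]
opening: 0.081
```

```bash
python3 -m pendant '[0,0,-0.003,0,1, 0,0,0,0,0.5, 0,0,0,0,0.3, 0,0,0,0,0.3]'; python3 -m pendant '[0,0,-0.02,0,0.3, 0,0,-0.05,0,0.3, 0,0,-0.1,0,0.3, 0,0,-0.12,0,0, 0,0,-0.12,0,0]'
python3 - <<'E'
from pl import *
from h import *
st(); snap('scene','scene12'); snap('side','side12')
for c in ('scene','side'):
  for t in ('cup','cup_tab','dish','dish_tab','dish_middle','ball_center'):
    print(c,t,[(np.round(r['xyz'],1).tolist(),round(r['confidence'],2)) for r in env.landmark_of(t,c)])
E
```

```text
t: 28.45
eef_pos: [520.4, -200.3, 50.3]
tcp_rot: [-3.134, 0.006, -2.827]
ft_force: [-0.0, -0.9, 0.2]
opening: 0.322
t: 29.08
eef_pos: [518.9, -199.2, 216.6]
tcp_rot: [-3.134, 0.006, -2.827]
ft_force: [0.3, -0.6, -0.3]
opening: 0.477
t 29.07 pos [ 518.9 -199.2  216.6] rot [-3.134  0.006 -2.827] q [-4.850e-01  3.870e-01  1.734e+00 -1.000e-03  1.010e+00 -2.370e+00] tiltvec [ 0.008 -0.006] F [ 0.3 -0.6 -0.3] op 0.477 ytool 108.0
scene cup [([279.1, -234.8, 0.4], 0.72), ([538.8, -253.5, -1.1], 0.68), ([455.0, 24.4, 74.3], 0.28)]
scene cup_tab [([522.7, -196.6, 94.0], 0.93), ([316.7, -189.2, 95.0], 0.55)]
scene dish [([281.3, 239.6, -0.1], 0.73), ([544.6, 39.2, 6.1], 0.55)]
scene dish_tab [([457.6, 26.9, 75.8], 0.63), ([541.2, 38.5, 28.5], 0.38), ([547.7, 39.6, 6.3], 0.16)]
scene dish_middle [([541.1, 40.4, 7.1], 0.89), ([281.2, 239.9, 3.9], 0.69)]
scene ball_center [([544.2, 36.5, 26.1], 0.62)]
side cup [([541.1, -257.9, 4.2], 0.95), ([281.2, -236.6, 0.8], 0.63)]
side cup_tab [([524.6, -197.6, 89.4], 0.98), ([315.3, -188.0, 89.5], 0.68)]
side dish [([545.6, 41.8, 4.7], 0.75), ([284.2, 237.7, -0.7], 0.72), ([541.3, -257.0, 1.8], 0.66)]
side dish_tab [([356.7, 185.0, 70.6], 0.81), ([456.0, 25.3, 73.6], 0.78), ([540.5, -256.7, 1.1], 0.47)]
side dish_middle [([280.5, 241.2, 5.0], 0.77), ([542.5, 41.1, 8.3], 0.57), ([419.7, 411.9, 0.4], 0.28)]
side ball_center [([545.6, 39.0, 23.1], 0.56)]
```

View pics/side12.png

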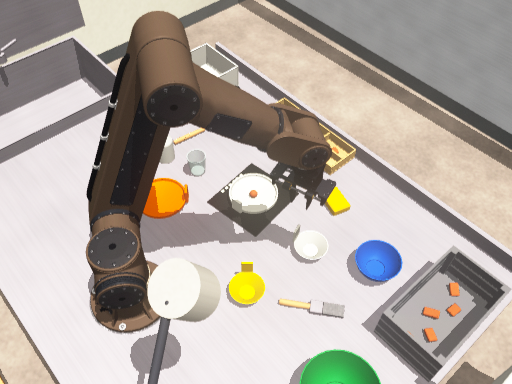

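Run:
```python
from pl import *
plan([456.5,25.6,215],10,turn=np.radians(108-9.5),grip=0)
```

```text
-0.003,0.058,-0.001,0.0547,0
0.007,0.058,-0.001,0.0547,0
0.017,0.056,-0.001,0.0547,0
0.027,0.052,-0.001,0.0547,0
0.035,0.047,-0.001,0.0547,0
0.042,0.04,-0.001,0.0547,0
0.049,0.032,-0.001,0.0547,0
0.053,0.023,-0.001,0.0547,0
0.057,0.014,-0.001,0.0547,0
0.058,0.004,-0.001,0.0547,0
max step mm 23.3425778646072 turn deg/row 9.850000000000001
```

```bash
python3 -m pendant '[-0.003,0.058,-0.001,0.0547,0, 0.007,0.058,-0.001,0.0547,0, 0.017,0.056,-0.001,0.0547,0, 0.027,0.052,-0.001,0.0547,0, 0.035,0.047,-0.001,0.0547,0, 0.042,0.04,-0.001,0.0547,0, 0.049,0.032,-0.001,0.0547,0, 0.053,0.023,-0.001,0.0547,0, 0.057,0.014,-0.001,0.0547,0]' >/dev/null;python3 -m pendant '[0.058,0.004,-0.001,0.0547,0, 0,0,0,0,0, 0,0,0,0,0]' >/dev/null
python3 - <<'E'
from pl import *
from h import *
st(); snap('wrist','wr13')
s=env.state()
for t in ('dish','dish_tab','dish_middle','ball_center'):
    print(t,[(np.round(r['xyz'],1).tolist(),round(r['confidence'],2)) for r in env.landmark_of(t,'wrist')])
pos,rot=s['eef_pos'],s['tcp_rot']
im=cv2.imread('pics/wr13.png'); k=2; c=cv2.resize(im[:260,80:400],None,fx=k,fy=k,interpolation=cv2.INTER_CUBIC)
def dish(p,yaw):
    cx=np.array([np.cos(yaw),np.sin(yaw),0]);cy=np.array([-np.sin(yaw),np.cos(yaw),0]);o=np.array([p[0],p[1],3])
    tab=[o+cx*x+cy*y+[0,0,72] for x,y in((-85,-20),(-95,-20),(-95,20),(-85,20))]
    rim=[o+88*(cx*np.cos(a)+cy*np.sin(a))+[0,0,32] for a in np.linspace(0,6.28,80)]
    mat=[np.array([p[0],p[1],3])+cx*x+cy*y for x,y in((-125,-115),(125,-115),(125,115),(-125,115))]
    return tab,rim,mat
for p,yaw,col in [((544.5,40.3),.165,(0,0,255))]:
    for pts in dish(p,yaw):
        a=np.array([[((u-80)*k),(v*k)] for u,v in [wproj(q,pos,rot) for q in pts]]).astype(int)
        cv2.polylines(c,[a],True,col,1)
cv2.imwrite('pics/ov13.png',c)
E
```

```text
t 31.27 pos [457.2  25.3 216.8] rot [3.134 0.007 1.742] q [-0.086  0.248  1.952 -0.006  0.932 -0.253] tiltvec [ 0.008 -0.006] F [ 0.  -0.8  0.4] op 0.505 ytool 9.8
dish [([543.3, 36.8, 2.1], 0.59), ([547.3, 40.7, 12.8], 0.22)]
dish_tab [([360.6, 184.0, 77.5], 0.62), ([457.3, 26.9, 76.9], 0.61)]
dish_middle [([541.8, 43.5, 11.9], 0.73)]
ball_center [([546.8, 35.6, 24.0], 0.74)]
```

View pics/ov13.png

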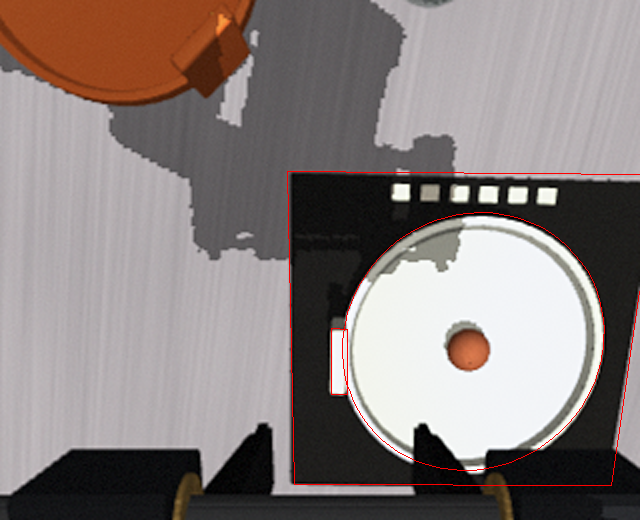

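```bash
python3 - <<'E'
from pl import *
X,R=plan([455.7,25.5,90],3,grip=0); plan([455.7,25.5,41],4,grip=0,X=X,R=R)
E
python3 -m pendant '[0,-0.003,0.105,-0.001,0, 0,-0.001,0.105,-0.001,0, 0,0,0.105,-0.001,0, 0,0,0,0,0]'
python3 - <<'E'
from pl import *
plan([455.7,25.5,41],4,grip=0)
E
```

```text
0.001,-0.002,0.106,0.0,0
0.001,-0.002,0.106,0.0,0
0.001,-0.002,0.106,0.0,0
max step mm 42.23896385812805 turn deg/row 0.0
0.0,-0.0,0.03,0.0,0
0.0,-0.0,0.03,0.0,0
0.0,-0.0,0.03,0.0,0
0.0,-0.0,0.03,0.0,0
max step mm 12.122709819870106 turn deg/row 0.0
t: 32.02
eef_pos: [455.3, 24.5, 89.0]
tcp_rot: [3.139, 0.006, 1.748]
ft_force: [0.7, 0.7, -0.2]
opening: 0.502
0.001,0.0,0.03,0.0,0
0.001,0.0,0.03,0.0,0
0.001,0.0,0.03,0.0,0
0.001,0.0,0.03,0.0,0
max step mm 12.004121669782615 turn deg/row 0.0
```

```bash
python3 -m pendant '[0.001,0,0.03,0.0045,0, 0.001,0,0.03,0,0, 0,0,0.03,0,0, 0,0,0.03,0,0, 0,0,0,0,0]'
python3 - <<'E'
from pl import *
from h import *
st(); snap('wrist','wr14')
E
python3 -m pendant '[0,0,0,0,0.4, 0,0,0,0,0.6, 0,0,0,0,0.8, 0,0,0,0,1, 0,0,0,0,1, 0,0,0,0,1]'
```

```text
t: 32.65
eef_pos: [456.3, 25.2, 41.9]
tcp_rot: [3.136, 0.007, 1.733]
ft_force: [0.4, 0.2, -0.3]
opening: 0.502
t 32.65 pos [456.3  25.2  41.9] rot [3.136 0.007 1.733] q [-0.087  0.541  2.129 -0.011  0.464 -0.239] tiltvec [ 0.007 -0.006] F [ 0.4  0.2 -0.3] op 0.502 ytool 9.3
t: 33.45
eef_pos: [456.5, 25.2, 42.7]
tcp_rot: [3.135, 0.007, 1.733]
ft_force: [0.5, 0.4, -2.6]
opening: 0.101
```

View pics/wr14.png

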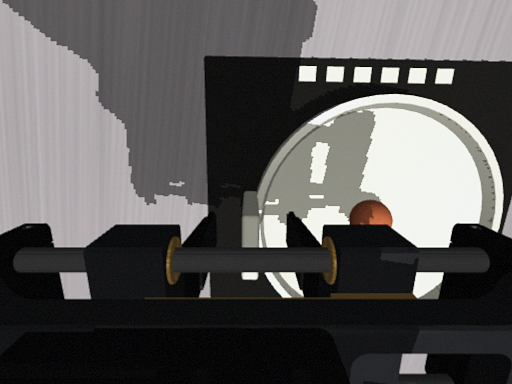

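```bash
python3 -m pendant '[0,0,-0.01,0,1, 0,0,-0.02,0,1, 0,0,-0.03,0,1, 0,0,-0.03,0,1, 0,0,-0.02,0,1, 0,0,0,0,1, 0,0,0,0,1]'
python3 - <<'E'
from pl import *
from h import *
st(); snap('wrist','wr15'); snap('scene','scene15'); s=snap('side','side15')
cv2.imwrite('pics/c15.png',cv2.cvtColor(cv2.resize(s[140:240,190:310],None,fx=6,fy=6,interpolation=cv2.INTER_CUBIC),cv2.COLOR_RGB2BGR))
E
```

```text
t: 34.33
eef_pos: [456.2, 25.4, 86.6]
tcp_rot: [3.135, 0.007, 1.733]
ft_force: [-0.2, -0.6, -1.9]
opening: 0.103
t 34.33 pos [456.2  25.4  86.6] rot [3.135 0.007 1.733] q [-0.086  0.454  2.098 -0.009  0.581 -0.241] tiltvec [ 0.008 -0.006] F [-0.2 -0.6 -1.9] op 0.103 ytool 9.3
```

View pics/wr15.png

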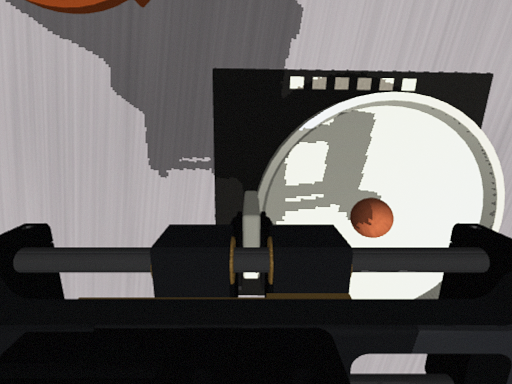

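View pics/c15.png

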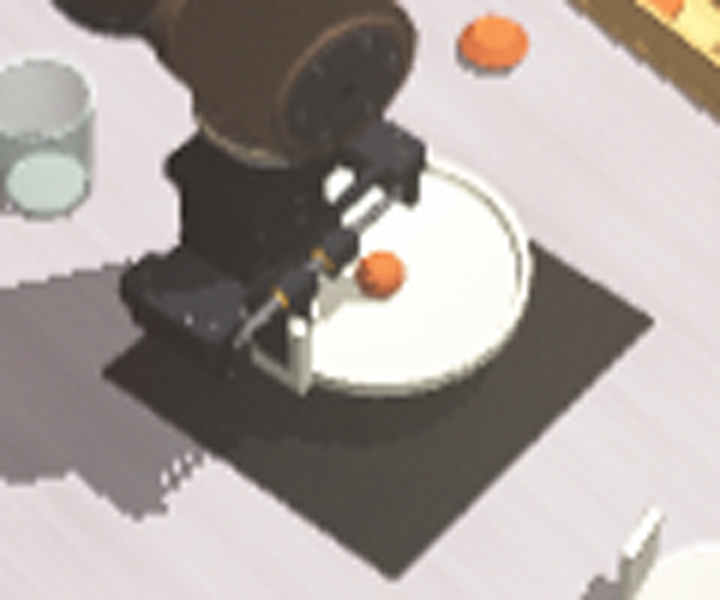

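```bash
python3 -m pendant '[0,0,-0.015,0,1, 0,0,-0.03,0,1, 0,0,-0.04,0,1, 0,0,-0.035,0,1, 0,0,-0.02,0,1, 0,0,0,0,1, 0,0,0,0,1]'
python3 - <<'E'
from pl import *
from h import *
st(); snap('wrist','wr16'); print([(np.round(r['xyz'],1).tolist(),round(r['confidence'],2)) for r in env.landmark_of('ball_center','wrist')])
q=np.clip(cur()[2],LO,HI)
for k in range(18):
    x,R=fk(q,P); q=solve(q,x+R.apply([.0196*400,.0009*400,0]),R*rz(.0278*np.pi),600)
show(q); show(cur()[2])
E
```

```text
t: 35.35
eef_pos: [455.7, 25.7, 142.5]
tcp_rot: [3.135, 0.007, 1.733]
ft_force: [1.3, 0.0, -2.0]
opening: 0.1
t 35.35 pos [455.7  25.7 142.5] rot [3.135 0.007 1.733] q [-0.085  0.355  2.046 -0.007  0.732 -0.243] tiltvec [ 0.008 -0.006] F [ 1.3  0.  -2. ] op 0.1 ytool 9.3
[([545.8, 39.1, 124.1], 0.91), ([750.5, -172.8, 5.9], 0.53)]
[530.2 128.9 142.4] [ 3.135 -0.006  0.161] [ 0.121  0.465  1.838 -0.009  0.832  1.536]
[455.7  25.7 142.4] [3.135 0.007 1.733] [-0.085  0.356  2.046 -0.007  0.732 -0.243]
```

View pics/wr16.png

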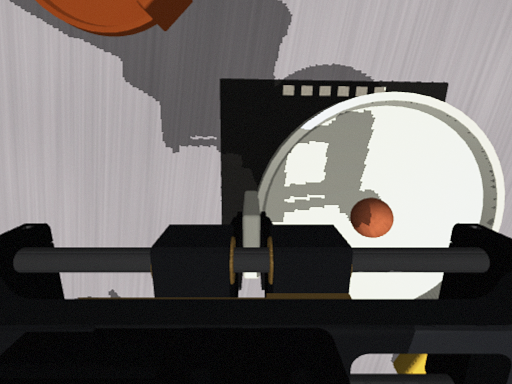

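```bash
python3 -m pendant '[0.0098,0.0002,0,0.0139,1, 0.0196,0.0009,0,0.0278,1, 0.0196,0.0009,0,0.0278,1, 0.0196,0.0009,0,0.0278,1, 0.0196,0.0009,0,0.0278,1, 0.0196,0.0009,0,0.0278,1, 0.0196,0.0009,0,0.0278,1, 0.0196,0.0009,0,0.0278,1, 0.0196,0.0009,0,0.0278,1, 0.0196,0.0009,0,0.0278,1]'; python3 -m pendant '[0.0196,0.0009,0,0.0278,1, 0.0196,0.0009,0,0.0278,1, 0.0196,0.0009,0,0.0278,1, 0.0196,0.0009,0,0.0278,1, 0.0196,0.0009,0,0.0278,1, 0.0196,0.0009,0,0.0278,1, 0.0196,0.0009,0,0.0278,1, 0.0098,0.0002,0,0.0139,1, 0,0,0,0,1, 0,0,0,0,1]'
python3 - <<'E'
from pl import *
from h import *
st(); R=cur()[1]; print('dish centre',cur()[0]+R.apply([0,90,0]))
E
```

```text
t: 36.7
eef_pos: [474.0, 96.1, 142.1]
tcp_rot: [3.132, -0.0, 0.901]
ft_force: [0.8, 0.1, -2.7]
opening: 0.103
t: 37.95
eef_pos: [522.4, 127.2, 142.4]
tcp_rot: [3.134, -0.006, 0.25]
ft_force: [-0.4, -0.4, -1.5]
opening: 0.101
t 37.95 pos [522.4 127.2 142.4] rot [ 3.134 -0.006  0.25 ] q [ 0.119  0.455  1.857 -0.009  0.822  1.447] tiltvec [ 0.008 -0.006] F [-0.4 -0.4 -1.5] op 0.101 ytool -75.7
dish centre [544.62438027  40.00891972 143.10712861]
```

```bash
python3 -m pendant '[0.0098,0.0002,0,0.0139,1, 0.0098,0.0002,0,0.0139,1, 0,0,0,0,1, 0,0,0,0,1, 0,0,0,0,1, 0,0,0,0,1]'
python3 - <<'E'
from pl import *
from h import *
st(); R=cur()[1]; print('dish centre',cur()[0]+R.apply([0,90,0]))
snap('wrist','wr17'); snap('scene','scene17'); s=snap('side','side17')
cv2.imwrite('pics/c17.png',cv2.cvtColor(cv2.resize(s[120:280,180:350],None,fx=4,fy=4,interpolation=cv2.INTER_CUBIC),cv2.COLOR_RGB2BGR))
for c in ('wrist','scene','side'):
  for t in ('ball_center','dish','dish_tab','dish_middle','cup','cup_tab'):
    print(c,t,[(np.round(r['xyz'],1).tolist(),round(r['confidence'],2)) for r in env.landmark_of(t,c)][:3])
E
```

```text
t: 38.7
eef_pos: [530.2, 128.9, 142.8]
tcp_rot: [3.135, -0.007, 0.162]
ft_force: [0.1, 0.1, -2.5]
opening: 0.106
t 38.7 pos [530.2 128.9 142.8] rot [ 3.135 -0.007  0.162] q [ 0.121  0.465  1.838 -0.009  0.832  1.536] tiltvec [ 0.008 -0.006] F [ 0.1  0.1 -2.5] op 0.106 ytool -80.7
dish centre [544.73228109  40.04715118 143.40969789]
wrist ball_center [([546.0, 37.8, 125.6], 0.86)]
wrist dish [([544.4, 38.4, 103.6], 0.64)]
wrist dish_tab [([533.1, 128.4, 177.9], 0.83)]
wrist dish_middle [([548.4, 40.2, 110.4], 0.83), ([546.7, 38.0, 120.9], 0.68)]
wrist cup [([559.7, 50.9, 133.7], 0.27)]
wrist cup_tab []
scene ball_center [([544.7, 37.7, 130.2], 0.51)]
scene dish [([547.3, 39.5, 105.5], 0.65), ([281.3, 240.0, 0.9], 0.64)]
scene dish_tab [([355.5, 186.8, 73.4], 0.92), ([530.2, 129.1, 176.2], 0.64)]
scene dish_middle [([286.2, 243.1, 6.1], 0.93), ([534.9, -251.2, -2.6], 0.74), ([542.9, 40.9, 110.8], 0.73)]
scene cup [([536.2, -250.2, -1.6], 0.61), ([276.2, -231.3, 2.6], 0.61)]
scene cup_tab [([314.1, -190.0, 94.2], 0.65), ([547.2, 38.3, 105.8], 0.59), ([522.5, -199.7, 94.0], 0.57)]
side ball_center [([546.4, 39.1, 125.3], 0.6)]
side dish [([547.6, 40.6, 104.1], 0.73), ([542.2, 42.2, 108.5], 0.71), ([284.1, 240.0, -3.6], 0.7)]
side dish_tab [([357.0, 186.3, 69.7], 0.89), ([527.7, 131.0, 174.3], 0.73)]
side dish_middle [([283.2, 238.5, 5.0], 0.91), ([543.9, 39.2, 109.8], 0.83)]
side cup [([281.9, -237.5, -1.3], 0.97), ([541.3, -257.6, -0.1], 0.78)]
side cup_tab [([522.1, -199.4, 89.5], 0.82), ([314.0, -189.5, 91.0], 0.77), ([543.5, 40.8, -1.2], 0.2)]
```

View pics/wr17.png

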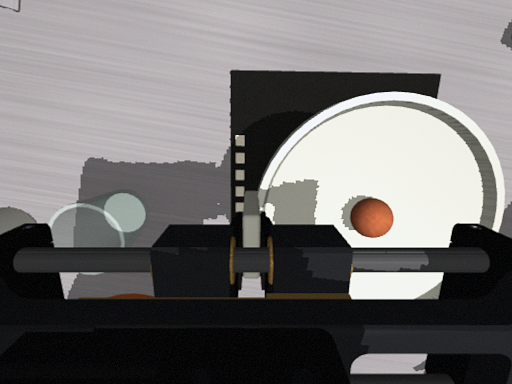

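View pics/scene17.png

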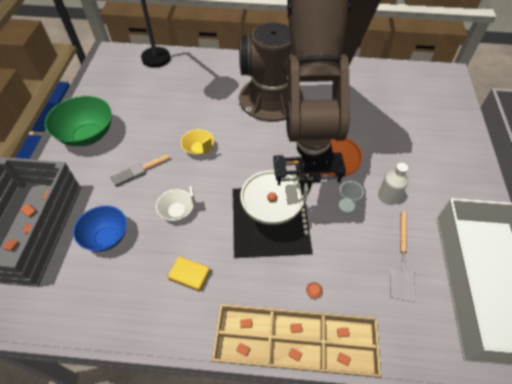

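View pics/c17.png

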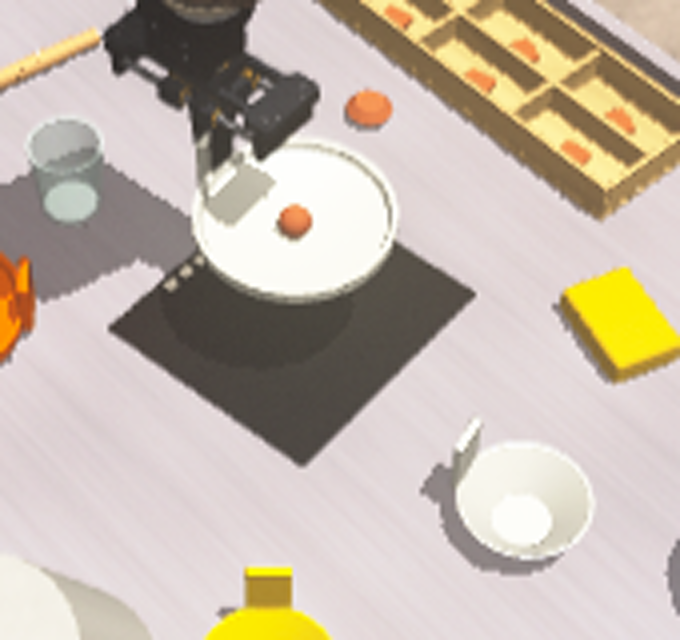

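Run:
```python
from pl import *
st(); print(env.job_done())
```

```text
t 39.75 pos [530.3 128.9 142.8] rot [ 3.135 -0.007  0.161] q [ 0.121  0.465  1.838 -0.009  0.832  1.536] tiltvec [ 0.008 -0.006] F [ 0.1  1.  -1.6] op 0.1 ytool -80.8
the job is handed in; nothing more can be done
None
```

The job is done and handed in at 39.75 s. The ball is in the dish and the cup stands upright on bare steel. The dish is held about 10 cm above the mat, turned a quarter turn.

- **Pour:** I gripped the white cup by its tab and carried it level to the dish. The moves can't tilt the tool directly, so I turned it against the last joint's limit until the cup leaned about 59°. The ball rolled out there and settled in the dish's centre. The gripper did not come near the ball.
- **Cup:** I levelled it the same way at the opposite limit and stood it on the counter at about (540, −255) mm. I let go and backed off straight up; the contact force was about 23 N at most.
- **Dish:** I pinched it by the tab and lifted it straight up 100 mm before turning it 90° about its own middle. The tool angle went from 1.733 to 0.162 rad.

**Last checks:**
- The dish's middle is at (544.7, 40.0) mm, within 1 mm of where it started.
- The dish's underside is at about 104 mm, roughly 101 mm above the mat.
- The ball is in the centre at about (546, 38) mm and did not shift in the wrist picture during the lift and turn.
- The tool is within about 0.6° of upright.
- The bystanders look unmoved in the pictures.

**Two doubts:**
- **Joint 3 range:** while I was testing the reach at the start, joint 3 once read 0.0474. The stated lower limit is 0.05, so it may count as just past its range.
- **Grip force:** it was fixed at 30 N, against the advised 50 N for the dish, but I saw no droop.

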